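# Pack the specimen transport case in two layers

### The job

Pack the specimen transport case in layers: first stand the wide pot on the round mat and the cold brick squarely on the rectangular mat in the bottom; then lay the divider plate flat on the ledges over them, grip up, either way round; last stand the tube block squarely on the divider's rectangular mat and the small bottle on its round mat. Everything goes upright, near the middle of its mat, and is set down, not dropped; leave the wire rack, the mouse and the scanner where they are.

Things in the scene. Friction and masses are not known exactly. Their poses are not given: they have to be found in the camera images.
- case: Open grey case, fixed, outside 208 (x) x 148 (y) x 60 mm high, walls 4, floor top at 4 mm. Origin: underside centre. Partition 4 mm thick at x = 0 and 14 mm wide ledges at both short ends, all up to 50 mm high (the divider rests there), leave 2 bays 84 x 140 mm. Flat dark mats: round, 68 mm across, at x = -44, y = 0 (pot); rectangular, 72 x 54 mm, at x = +44, y = 0 (cold brick, long along x).
- divider: Loose aluminium plate 188 (x) x 128 (y) x 5 mm, flat on the table at first. Origin: underside centre. Black upright fin grip at its centre, 10 mm thick in x, 60 long in y, top at 40 mm. Fits the case with 6 mm to spare each side, either way round. Flat dark mats on top: round, 52 mm across, at x = -50, y = 0 (bottle); rectangular, 76 x 50 mm, at x = +50, y = 0 (tube block, long along x). 0.25 kg.
- pot: Wide low specimen pot, white with a yellow screw lid, a plain cylinder 50 mm across and 42 mm high. Origin: centre of its underside. Stands upright (z up). About 0.12 kg.
- cold_brick: White hard plastic cold brick, a rounded block 64 mm (x) by 46 mm (y) by 42 mm high with small grey marks on top. Origin: centre of its underside. Stands upright (z up). About 0.18 kg.
- tube_block: Grey block 70 mm (x) by 42 mm (y) by 40 mm high, holding six tubes (fixed in it) whose yellow caps stand up to 60 mm above its underside; the caps lie within 18 mm of its long middle line. Origin: centre of its underside. Stands upright (z up). Grip the block's long sides. About 0.14 kg.
- bottle: Small amber bottle: body 36 mm across and 44 mm high, white cap 28 mm across, 62 mm high in all. Origin: centre of its underside. Stands upright (z up). About 0.09 kg.
- wire_rack: Bystander: white wire rack full of yellow-capped tubes, 80 x 150 mm (x, y), 110 mm high, loose. Origin: centre of its underside. Leave it alone.
- mouse: Bystander: black computer mouse, 100 x 58 x 28 mm (x, y, z), loose. Origin: centre of its underside. Leave it alone.
- scanner: Bystander: hand-held barcode scanner lying down, black handle and grey head, 145 mm long (x, from -50 to +95 mm), 62 mm wide, 34 mm high, loose. Origin: under the middle of the handle. Leave it alone.
There are look-alikes about, which are no part of the job. What is shaped like the cold_brick but blue is not meant.

How it is judged:
By the outcome, as a careful person would: the job done as asked, in the order asked, and still so for the second after the job is handed in, with the robot touching nothing.
It also fails if it takes over 128 s, if anything falls off the work surface, if the arm or the gripper's body presses on something with over 40 N, if the wrist force passes 120 N, or if a joint passes its speed limit or range.

### The arm

A 6-joint arm with a two-finger parallel gripper is mounted at the origin on the work surface. World frame = base frame: x ahead of the robot, y to its left, z up, the work surface at z = 0. Lengths are in m, angles in rad, forces in N, time in s.
With the tool pointing down it reaches from about 0.3 to 0.775 m from the base axis. Payload 14.6 kg.
Tool frame: the origin (TCP) lies at the very end of the fingers, on their centre line; the grasp point (between the pads) lies 19 mm behind it (ctrl.grasp_offset is the distance from the TCP to the grasp point, in m); z points along the fingers, y is the line along which they close (so a half turn about z gives the same grasp; the last joint's range is limited). The gripper opens to 94 mm and grips with 3 to 60 N. Pads are 16 mm wide; open, the fingers measure 119 mm over their backs; the gripper's body (75 mm by 177 mm) begins 78 mm behind the grasp point.
Start: joints at [1.152, 0.3, 1.521, -0, 1.321, -0.067], TCP at [0.19, 0.516, 0.205] pointing down, gripper open.
Joint ranges: [-3.03, 3.03], [-0.79, 2.21], [0.23, 2.52], [-1.04, 4.18], [0, 3.07], [-2.55, 2.55]. Speed limits (rad/s): [2.22, 2.22, 2.57, 3.14, 3.14, 3.14].

### API

Orientations are given as [roll, pitch, yaw] about the fixed x, y, z axes, in that order (R = Rz(yaw) Ry(pitch) Rx(roll)).
In Python, from station import ctrl gives the robot as it stands.
- The arm moves only by the tool step_arm, never from a script. Its argument "plan" is a list that holds one entry, the list of rows, each a list of 6 numbers: the shift along the tool's x, y, z in units of 30 mm (1.0 is 30 mm), then the turn, a rotation vector about the tool's x, y, z in units of 6 degrees (1.0 is 6 degrees). In form: [[[dx, dy, dz, wx, wy, wz], ...]]. A call has 1 to 8 rows; each row is the pose to reach, as a shift and turn from the pose commanded when the call began, along the tool's axes at that moment; what a row does not reach only later rows make up. A row lasts 1/12 s, in which the tool goes at most 41.7 mm and 7.16 degrees, less where a joint would pass 70% of its speed; a pose out of reach is approached as far as the arm can. A call with a gripper value outside its range is refused whole. "grip" is the opening, from 0 (shut) to 1 (fully open), set as the call begins (left out, the last holds). The fingers move at their own pace and stop on an object; "squeeze" is the grip in N (left out, the last holds). Time passes only in rows, so rows that repeat a pose let the fingers close. It gives the time, the measured TCP pose, the force, the opening and the grip force at its end, in the units of the state.
- ctrl.get_obs(): the state, without advancing time (a new reading comes with each control period).
- ctrl.camera(name): name is "scene" or "top" or "wrist"; returns the picture (480x640x3 uint8, red, green, blue); there is no depth.
- ctrl.camera_model(name): a dict with "intrinsics" (3x3 intrinsics, pixels), "k1" (the pictures are not rectified: a ray, as slopes to the right and down, at radius r is drawn at 1 + k1 r^2 times it, then the intrinsics apply), "R" (3x3) and "t" (3): a world point X has camera coordinates R X + t; the wrist camera has in their place "tool_from_camera" (4x4, takes a point from camera to tool coordinates, whose origin is the TCP and whose axes are the flange's). Camera axes: x right, y down, z forward; pixel columns grow to the right and rows downward; lengths in m; the calibration is good to about 2 mm. A picture is of the moment at which its call begins: read the wrist's pose just before it. camera_model takes no time and is no camera call.
- ctrl.hand_in(): hands the job in; it is judged then, once.
Trained networks look in the newest picture that a camera, given by its name, has taken for a name from the list of things; names that differ only in an ending like _2 or _b are one class to them, and where a whole thing is asked for, a point or a joint stands for the part that bears it (a point fixed in the world has none). Each returns a list of dicts, best first, with "confidence" (0 to 1); they miss things now and then, are a little off and sometimes report something else, mostly with a low value. They report only what shows in the picture. A call takes as long as a camera call. They do not tell look-alikes from the thing itself.
- ctrl.masks_of(query, camera): "pixels" (480x640 bool, what is visible of it) and "at" ([column, row] in pixels, amid what is visible of it).
- ctrl.place_of(query, camera): "at" ([column, row] in pixels: a listed point, or the origin of a listed thing).
The state is a dict: "time_s": time; "qpos": joint angles; "joint_vel": joint speeds; "tau": joint torques, N m; "ee_pos": TCP position; "eef_rot": TCP orientation; "force": force on the tool from outside, world axes, zero at the start; "moment": the same for the moment, N m; "grip_width": finger opening in m; "grip_force": force on a finger pad.
Only numpy, scipy, OpenCV 4.12 (cv2) and the standard library are available. Lean on these libraries where they do the work, as an engineer would, in place of code of your own. Each camera call takes 0.05 s, during which the arm holds its last target. There are 200 camera calls.

## Working session

There is one attempt and no reset: what is moved stays moved. The work goes in short steps, Python scripts to look and compute and a tool call to move; the robot and the scene stay as the last step left them, time stands still between calls to the robot, and variables do not carry over. Pictures are saved under pics/ and viewed, at most 14 in all, crops included, and the job is handed in when it is done.

Besides the shell and the picture viewer there is one more tool, called after ">>>" by a JSON object that holds its "method" and its "body", one argument or row to a line. step_arm: Moves the arm, as the interface text tells. Its arguments: {"type":"object","properties":{"plan":{"type":"array","items":{"type":"array","items":{"type":"array","items":{"type":"number"}}}},"grip":{"type":"number"},"squeeze":{"type":"number"}},"required":["plan"]}

```bash
ls; mkdir -p pics; cat > h.py <<'E'
import numpy as np, cv2
from station import ctrl
from scipy.spatial.transform import Rotation as Rot
def cammodel(n,obs=None):
    m=ctrl.camera_model(n); K=np.array(m["intrinsics"]);k1=m["k1"]
    if "R" in m: R=np.array(m["R"]);t=np.array(m["t"])
    else:
        T=np.array(m["tool_from_camera"]); o=obs or ctrl.get_obs()
        Rw=Rot.from_euler('xyz',o["eef_rot"]).as_matrix() if np.size(o["eef_rot"])==3 else np.array(o["eef_rot"])
        W=np.eye(4);W[:3,:3]=Rw;W[:3,3]=o["ee_pos"];C=W@T
        R=C[:3,:3].T;t=-R@C[:3,3]
    return K,k1,R,t
def proj(M,X):
    K,k1,R,t=M; c=np.atleast_2d(X)@R.T+t; s=c[:,:2]/c[:,2:]
    s=s*(1+k1*(s**2).sum(1,keepdims=True)); return s@K[:2,:2].T+K[:2,2]
def back(M,uv,z):
    K,k1,R,t=M; uv=np.atleast_2d(np.array(uv,float)); d=(uv-K[:2,2])@np.linalg.inv(K[:2,:2]).T
    s=d.copy()
    for _ in range(20): s=d/(1+k1*(s**2).sum(1,keepdims=True))
    r=np.c_[s,np.ones(len(s))]@R; o=-R.T@t
    return o+r*((z-o[2])/r[:,2])[:,None]
def snap(n,f=None):
    o=ctrl.get_obs(); im=ctrl.camera(n); M=cammodel(n,o)
    if f: cv2.imwrite("pics/"+f,im[:,:,::-1])
    return im,M
E
python3 - <<'E'
from h import *
o=ctrl.get_obs(); print({k:np.round(v,3).tolist() for k,v in o.items()})
names="case divider pot cold_brick tube_block bottle wire_rack mouse scanner".split()
ims=[]
for c in ("top","scene"):
    im,M=snap(c,c+"0.png"); print(c,"cam at",np.round(-M[2].T@M[3],3))
    for n in names:
        for d in ctrl.masks_of(n,c)[:4]:
            px=d["pixels"]; 
            if d["confidence"]<.2: continue
            r=cv2.minAreaRect(np.argwhere(px)[:,::-1].astype(np.float32))
            print(c,n,round(d["confidence"],2),np.round(d["at"]),np.round(back(M,d["at"],0.02)[0],3),int(px.sum()),np.round(r[2]))
E
```

```text
pics
{'time_s': 0.0, 'qpos': [1.152, 0.3, 1.522, -0.0, 1.321, -0.067], 'joint_vel': [0.001, 0.001, -0.001, 0.0, -0.0, 0.0], 'tau': [-0.001, -53.181, -35.273, 0.071, 0.024, -0.0], 'ee_pos': [0.189, 0.516, 0.205], 'eef_rot': [-3.14, -0.0, 2.79], 'force': [-0.265, -0.167, -0.486], 'moment': [-0.018, 0.004, 0.017], 'grip_force': 0.0, 'grip_width': 0.094}
top cam at [4.860e-01 1.000e-03 1.249e+00]
top case 0.67 [401. 249.] [ 0.568 -0.208  0.02 ] 4609 63.0
top case 0.37 [328. 297.] [ 0.438 -0.006  0.02 ] 275 45.0
top divider 0.76 [247. 248.] [0.572 0.213 0.02 ] 3098 19.0
top pot 0.71 [327. 299.] [ 0.434 -0.004  0.02 ] 268 90.0
top cold_brick 0.95 [344. 162.] [ 0.811 -0.053  0.02 ] 460 27.0
top cold_brick 0.82 [306. 165.] [0.803 0.053 0.02 ] 479 40.0
top cold_brick 0.73 [325. 205.] [ 0.691 -0.001  0.02 ] 371 63.0
top cold_brick 0.57 [338. 247.] [ 0.574 -0.036  0.02 ] 379 67.0
top tube_block 0.91 [447. 324.] [ 0.365 -0.328  0.02 ] 546 15.0
top bottle 0.46 [198. 324.] [0.368 0.343 0.02 ] 204 72.0
top wire_rack 0.73 [158. 221.] [0.648 0.459 0.02 ] 1695 21.0
top mouse 0.72 [381. 178.] [ 0.766 -
[... 228 characters left out ...]
3054 1.0
scene pot 0.91 [308. 221.] [ 0.438 -0.007  0.02 ] 484 90.0
scene pot 0.22 [161. 227.] [ 0.362 -0.329  0.02 ] 735 90.0
scene cold_brick 0.94 [316. 255.] [ 0.563 -0.027  0.02 ] 864 37.0
scene cold_brick 0.72 [346. 291.] [ 0.689 -0.004  0.02 ] 1001 37.0
scene cold_brick 0.7 [397. 322.] [0.8   0.058 0.02 ] 1070 18.0
scene cold_brick 0.6 [339. 338.] [ 0.808 -0.06   0.02 ] 1178 8.0
scene tube_block 0.71 [160. 230.] [ 0.376 -0.334  0.02 ] 814 90.0
scene bottle 0.86 [431. 181.] [0.359 0.344 0.02 ] 310 11.0
scene wire_rack 0.55 [532. 224.] [0.599 0.484 0.02 ] 4031 2.0
scene mouse 0.76 [279. 338.] [ 0.774 -0.162  0.02 ] 1340 76.0
scene scanner 0.88 [106. 315.] [ 0.622 -0.457  0.02 ] 1985 87.0
```

```bash
python3 - <<'E'
import cv2
a=cv2.imread("pics/top0.png")[130:350,130:530]
cv2.imwrite("pics/v1.png",cv2.resize(a,None,fx=2,fy=2,interpolation=cv2.INTER_CUBIC))
a=cv2.imread("pics/scene0.png")[150:370,60:460]
cv2.imwrite("pics/v2.png",cv2.resize(a,None,fx=2,fy=2,interpolation=cv2.INTER_CUBIC))
E
```

```text
(no output)
```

View pics/v1.png

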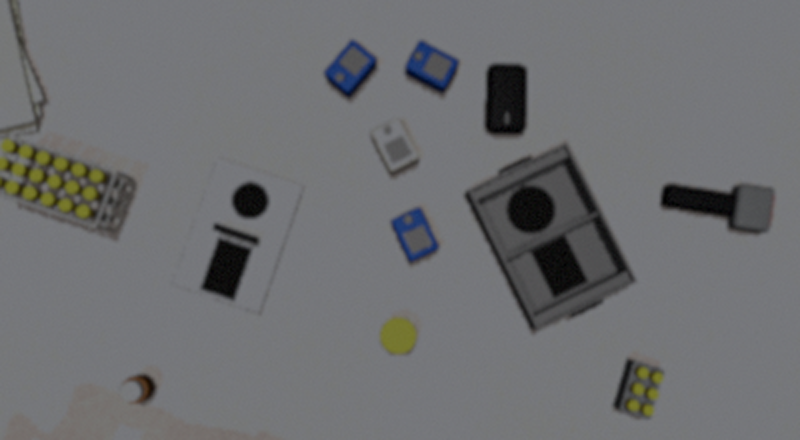

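View pics/v2.png

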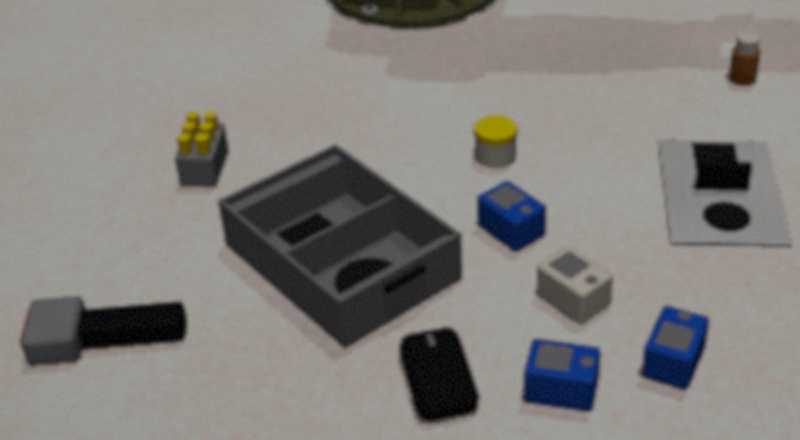

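The top view shows four brick shapes. Three are blue, at (306,165), (344,162) and (338,247). The white one at (325,205) in top, (346,291) in scene, is the cold brick, and it is clearly white in both enlarged crops. The yellow-lidded pot is at (328,298), the bottle at (198,324) and the tube block at (449,324). The case has its round mat at (395,234) and its rectangular mat at (410,262).

```bash
cat >> h.py <<'E'
def blobs(gray_mask,amin,amax=1e9):
    n,l,s,c=cv2.connectedComponentsWithStats(gray_mask.astype(np.uint8))
    return [(c[i],s[i,4],l==i) for i in range(1,n) if amin<s[i,4]<amax]
def go(x,y,z,yaw,o=None):
    """units from the present pose to the tool-down pose; yaw mod pi picked for small last joint"""
    o=o or ctrl.get_obs(); R0=Rot.from_euler('xyz',o["eef_rot"])
    a=np.arctan2(y,x)+np.pi/2
    yaw=yaw+np.pi*np.round((a-yaw)/np.pi)
    R1=Rot.from_euler('xyz',[np.pi,0,yaw])
    d=R0.inv().apply(np.array([x,y,z])-o["ee_pos"])/0.03
    w=(R0.inv()*R1).as_rotvec()/np.radians(6)
    print("go",np.round(np.r_[d,w],2).tolist(),"j6~",round(a-yaw,2),"yaw",round(yaw,3),"dist mm",round(30*np.linalg.norm(d)))
E
python3 - <<'E'
from h import *
m=ctrl.camera_model("wrist");print(np.round(m["tool_from_camera"],3).tolist(),np.round(m["intrinsics"],1).tolist(),m["k1"])
im=cv2.imread("pics/top0.png");M=cammodel("top")
g=im.max(2)
for b in ((380,215,425,280,.004),(225,215,265,285,.005)):
    x0,y0,x1,y1,z=b; s=g[y0:y1,x0:x1]; print(s.min(),np.percentile(s,[5,20,50]))
    out=blobs(s<22 if z==.004 else s<40,40)
    for c,a,_ in out: uv=c+[x0,y0]; print(uv.round(1),a,back(M,uv,z).round(4))
for name,uv,z in (("pot",(328.5,298),.042),("brick",(327,203),.042),("bottle",(198,324),.03),("tube",(449.5,324),.05)): print(name,back(M,uv,z).round(3))
E
```

```text
[[0.0, -0.958, -0.287, 0.084], [1.0, 0.0, -0.001, 0.0], [0.001, -0.287, 0.958, -0.178], [0.0, 0.0, 0.0, 1.0]] [[379.6, 0.0, 314.7], [0.0, 379.6, 237.5], [0.0, 0.0, 1.0]] -0.05058981184831453
1 [11. 16. 68.]
[395.  234.3] 358 [[ 0.6102 -0.1945  0.004 ]]
[409.2 262.6] 392 [[ 0.5316 -0.2324  0.004 ]]
3 [ 11.  26. 120.]
[254.6 229.8] 203 [[0.6244 0.1959 0.005 ]]
[242.7 264. ] 390 [[0.5297 0.2279 0.005 ]]
pot [[ 0.437 -0.008  0.042]]
brick [[ 0.693 -0.006  0.042]]
bottle [[0.369 0.34  0.03 ]]
tube [[ 0.368 -0.326  0.05 ]]
```

```bash
python3 -c "
from h import *
go(.437,-.008,.15,1.0)"
```

```text
go [-13.77, -13.56, 1.85, -0.0, -0.0, 17.09] j6~ 0.55 yaw 1.0 dist mm 582
```

>>> {"method": "step_arm", "body": {
  "plan": [
    [[-7, -6.8, 0.5, 0, 0, 8.5], [-7, -6.8, 0.5, 0, 0, 8.5], [-7, -6.8, 0.5, 0, 0, 8.5], [-7, -6.8, 0.5, 0, 0, 8.5], [-7, -6.8, 0.5, 0, 0, 8.5], [-7, -6.8, 0.5, 0, 0, 8.5], [-7, -6.8, 0.5, 0, 0, 8.5], [-7, -6.8, 0.5, 0, 0, 8.5]]
  ],
  "grip": 1
}}

```text
time_s: 1.67
ee_pos: [0.3183, 0.2478, 0.1904]
eef_rot: [3.141, 0.001, 1.887]
force: [-1.1, 0.9, -0.5]
grip_width: 0.0938
grip_force: 0.0
```

```bash
python3 -c "
from h import *
o=ctrl.get_obs();print(o['ee_pos'],o['eef_rot'],o['time_s'])
go(.437,-.008,.15,1.0)"
```

```text
[0.3183492  0.24781003 0.19036882] [3.14132467e+00 8.97122207e-04 1.88682416e+00] 1.6667
go [-9.33, 1.11, 1.35, 0.01, 0.01, 8.47] j6~ 0.55 yaw 1.0 dist mm 285
```

>>> {"method": "step_arm", "body": {
  "plan": [
    [[-9.33, 1.11, 1.35, 0, 0, 8.47], [-9.33, 1.11, 1.35, 0, 0, 8.47], [-9.33, 1.11, 1.35, 0, 0, 8.47], [-9.33, 1.11, 1.35, 0, 0, 8.47], [-9.33, 1.11, 1.35, 0, 0, 8.47], [-9.33, 1.11, 1.35, 0, 0, 8.47], [-9.33, 1.11, 1.35, 0, 0, 8.47], [-9.33, 1.11, 1.35, 0, 0, 8.47]]
  ]
}}

```text
time_s: 2.33
ee_pos: [0.4397, -0.0058, 0.1491]
eef_rot: [-3.141, 0.001, 1.001]
force: [0.4, 0.4, -0.1]
grip_width: 0.0941
grip_force: 0.0
```

>>> {"method": "step_arm", "body": {
  "plan": [
    [[0, 0, 0, 0, 0, 0], [0, 0, 0, 0, 0, 0]]
  ]
}}

```text
time_s: 2.5
ee_pos: [0.4381, -0.0012, 0.1499]
eef_rot: [-3.141, 0.0, 1.015]
force: [-0.7, 0.8, -0.5]
grip_width: 0.0939
grip_force: 0.0
```

```bash
python3 - <<'E'
from h import *
o=ctrl.get_obs();print(o['ee_pos'],o['eef_rot'])
im,M=snap("wrist","w1.png")
for d in ctrl.masks_of("pot","wrist")[:2]:
    print(d["confidence"],d["at"],d["pixels"].sum(),back(M,d["at"],.03))
for d in ctrl.place_of("pot","wrist")[:2]: print(d["confidence"],d["at"],back(M,d["at"],0))
h=cv2.cvtColor(im,cv2.COLOR_RGB2HSV); m=(h[...,0]>22)&(h[...,0]<35)&(h[...,1]>120)&(h[...,2]>60)
for c,a,k in blobs(m,300):
    (u,r)=cv2.minEnclosingCircle(np.argwhere(k)[:,::-1].astype(np.float32)); print(c,a,u,r,back(M,c,.042))
E
```

```text
[ 0.43806023 -0.00119364  0.14993148] [-3.14123980e+00  1.12818270e-06  1.01450176e+00]
0.64 [316.8, 234.6] 3368 [[ 0.43836104 -0.00456269  0.03      ]]
0.82 [317.3, 227.0] [[ 0.43801886 -0.00630036  0.        ]]
[318.51188859 240.28566576] 2944 (318.5101318359375, 240.17449951171875) 30.889469146728516 [[ 0.43882923 -0.00623626  0.042     ]]
```

View pics/w1.png

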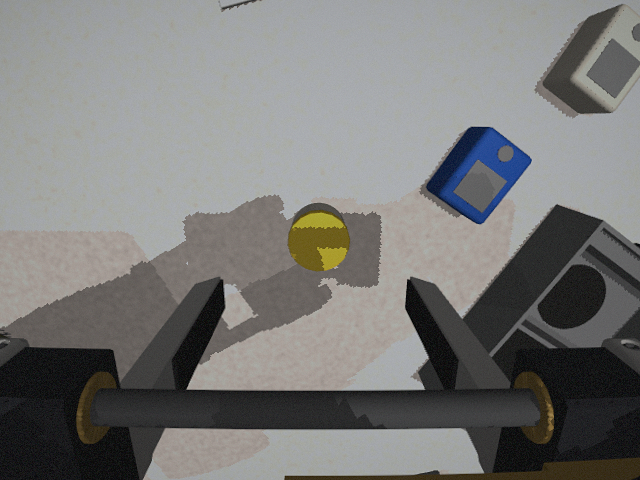

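The wrist view shows the pot's yellow lid at (318,240), between the fingers, with a blue brick at (480,175) well clear.

```bash
python3 -c "
from h import *
go(.4388,-.0062,.010,1.0145)"
```

```text
go [-0.15, 0.12, 4.67, 0.0, -0.0, 0.01] j6~ 0.54 yaw 1.014 dist mm 140
```

>>> {"method": "step_arm", "body": {
  "plan": [
    [[-0.15, 0.12, 1, 0, 0, 0], [-0.15, 0.12, 2.2, 0, 0, 0], [-0.15, 0.12, 3.4, 0, 0, 0], [-0.15, 0.12, 4.2, 0, 0, 0], [-0.15, 0.12, 4.6, 0, 0, 0], [-0.15, 0.12, 4.67, 0, 0, 0], [-0.15, 0.12, 4.67, 0, 0, 0]]
  ]
}}

```text
time_s: 3.23
ee_pos: [0.4387, -0.0067, 0.0098]
eef_rot: [-3.141, 0.0, 1.014]
force: [0.0, 0.1, 0.1]
grip_width: 0.0936
grip_force: 0.0
```

>>> {"method": "step_arm", "body": {
  "plan": [
    [[0, 0, 0, 0, 0, 0], [0, 0, 0, 0, 0, 0], [0, 0, 0, 0, 0, 0], [0, 0, 0, 0, 0, 0], [0, 0, 0, 0, 0, 0], [0, 0, 0, 0, 0, 0], [0, 0, 0, 0, 0, 0], [0, 0, 0, 0, 0, 0]]
  ],
  "grip": 0.35,
  "squeeze": 15
}}

```text
time_s: 3.9
ee_pos: [0.439, -0.0074, 0.01]
eef_rot: [3.142, -0.0, 1.013]
force: [-0.1, 0.0, 2.2]
grip_width: 0.0499
grip_force: 15.0
```

>>> {"method": "step_arm", "body": {
  "plan": [
    [[0, 0, -0.3, 0, 0, 0], [0, 0, -1.2, 0, 0, 0], [0, 0, -2.4, 0, 0, 0], [0, 0, -3.4, 0, 0, 0], [0, 0, -4, 0, 0, 0], [0, 0, -4, 0, 0, 0], [0, 0, -4, 0, 0, 0]]
  ]
}}

```text
time_s: 4.48
ee_pos: [0.4391, -0.0075, 0.1304]
eef_rot: [3.14, -0.001, 1.013]
force: [0.4, -0.1, -2.8]
grip_width: 0.0501
grip_force: 15.0
```

```bash
python3 -c "
from h import *
go(.571,-.2135,.15,.449)"
```

```text
go [-3.5, 7.37, -0.64, 0.01, -0.01, 5.38] j6~ 0.76 yaw 0.449 dist mm 245
```

>>> {"method": "step_arm", "body": {
  "plan": [
    [[-0.5, 1.05, -0.64, 0, 0, 0.8], [-1.05, 2.2, -0.64, 0, 0, 1.8], [-1.65, 3.5, -0.64, 0, 0, 2.9], [-2.25, 4.75, -0.64, 0, 0, 4], [-2.85, 6, -0.64, 0, 0, 5], [-3.3, 7, -0.64, 0, 0, 5.38], [-3.5, 7.37, -0.64, 0, 0, 5.38], [-3.5, 7.37, -0.64, 0, 0, 5.38]]
  ]
}}

```text
time_s: 5.15
ee_pos: [0.5708, -0.2158, 0.1461]
eef_rot: [-3.139, 0.003, 0.447]
force: [-0.3, 0.8, -1.1]
grip_width: 0.0498
grip_force: 15.0
```

>>> {"method": "step_arm", "body": {
  "plan": [
    [[0, 0, 0, 0, 0, 0], [0, 0, 0, 0, 0, 0], [0, 0, 0, 0, 0, 0], [0, 0, 0, 0, 0, 0]]
  ]
}}

```text
time_s: 5.48
ee_pos: [0.5707, -0.2127, 0.1492]
eef_rot: [-3.142, 0.0, 0.45]
force: [-0.6, 0.8, -1.9]
grip_width: 0.0502
grip_force: 15.0
```

```bash
python3 - <<'E'
from h import *
o=ctrl.get_obs();print(o['ee_pos'],o['eef_rot'])
im,M=snap("wrist","w2.png")
g=im.max(2)
for th in (20,28,36):
  for c,a,k in blobs(g<th,800):
    x,y,w,h=cv2.boundingRect(k.astype(np.uint8)); print(th,c.round(1),a,(x,y,w,h),back(M,c,.004).round(4))
E
```

```text
[ 0.57069915 -0.21265483  0.14916028] [-3.14154211e+00  9.34778124e-06  4.50432945e-01]
28 [250.6 341.5] 845 (237, 280, 30, 110) [[ 0.4372 -0.2081  0.004 ]]
28 [378.3 339.6] 852 (364, 280, 29, 110) [[ 0.4931 -0.3191  0.004 ]]
28 [178.7 406.6] 2587 (110, 351, 107, 124) [[ 0.3314 -0.1707  0.004 ]]
28 [434. 427.] 1336 (413, 351, 44, 124) [[ 0.4247 -0.4251  0.004 ]]
36 [347.7  23.4] 1094 (306, 0, 87, 45) [[ 0.7259 -0.1661  0.004 ]]
36 [545.3 275.5] 2913 (495, 234, 105, 87) [[ 0.62   -0.4289  0.004 ]]
36 [250.  342.8] 1123 (237, 280, 30, 112) [[ 0.4356 -0.2082  0.004 ]]
36 [379.1 341.9] 1142 (364, 280, 29, 112) [[ 0.4912 -0.3211  0.004 ]]
36 [146.6 415.3] 11116 (64, 350, 153, 130) [[ 0.3048 -0.1436  0.004 ]]
36 [478.5 400. ] 7292 (413, 350, 153, 125) [[ 0.4745 -0.4493  0.004 ]]
```

View pics/w2.png

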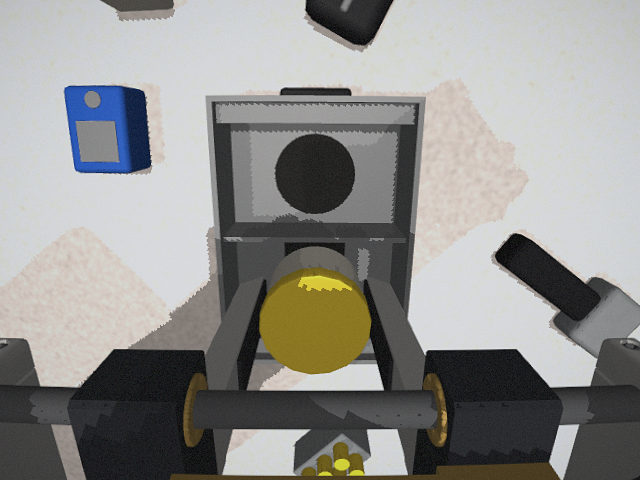

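The round mat is at about (315,173) and square to the image; the case's far rim corners are at about (207,97) and (426,97).

```bash
python3 - <<'E'
from h import *
im=cv2.imread("pics/w2.png");M=cammodel("wrist");g=im.max(2)
s=g[128:218,265:368]
th=cv2.threshold(s,0,255,cv2.THRESH_OTSU)[0];print(th)
for c,a,k in blobs(s<th,1500):
    ct=max(cv2.findContours(k.astype(np.uint8),0,2)[0],key=cv2.contourArea)
    e=cv2.fitEllipse(cv2.convexHull(ct)); p=back(M,np.array(e[0])+[265,128],.004); print(c+[265,128],a,e,p)
    q=back(M,ct[:,0]+[265,128],.004)[:,:2]; print("diam",np.ptp(q,0))
P=back(M,[(207,97),(426,97)],.06);print(P,np.linalg.norm(P[0]-P[1]))
d=P[0]-P[1];print("yaw",np.arctan2(d[1],d[0])-np.pi/2, P.mean(0))
E
```

```text
88.0
[314.74431138 173.5756487 ] 5010 ((49.74005889892578, 45.68268585205078), (79.64152526855469, 80.14059448242188), 156.5234832763672) [[ 0.61048622 -0.19399208  0.004     ]]
diam [0.0674624  0.06797019]
[[ 0.63161805 -0.10364907  0.06      ]
 [ 0.69543572 -0.23556666  0.06      ]] 0.14654332981814566
yaw 0.4505788799683237 [ 0.66352689 -0.16960787  0.06      ]
```

```bash
python3 -c "
from h import *
go(.6105,-.1940,.0150,.4505)"
```

```text
go [1.46, 0.01, 4.48, 0.0, -0.0, -0.0] j6~ 0.81 yaw 0.45 dist mm 141
```

>>> {"method": "step_arm", "body": {
  "plan": [
    [[0.7, 0, 0, 0, 0, 0], [1.46, 0, 0.5, 0, 0, 0], [1.46, 0, 1.6, 0, 0, 0], [1.46, 0, 2.7, 0, 0, 0], [1.46, 0, 3.6, 0, 0, 0], [1.46, 0, 4.2, 0, 0, 0], [1.46, 0, 4.4, 0, 0, 0], [1.46, 0, 4.4, 0, 0, 0]]
  ]
}}

```text
time_s: 6.2
ee_pos: [0.6098, -0.194, 0.0162]
eef_rot: [-3.14, 0.001, 0.45]
force: [-0.4, 0.2, -1.1]
grip_width: 0.0498
grip_force: 15.0
```

>>> {"method": "step_arm", "body": {
  "plan": [
    [[0, 0, 0.05, 0, 0, 0], [0, 0, 0.1, 0, 0, 0], [0, 0, 0.1, 0, 0, 0]]
  ]
}}

```text
time_s: 6.45
ee_pos: [0.6109, -0.1947, 0.0152]
eef_rot: [3.14, -0.001, 0.449]
force: [-0.0, 0.0, -0.8]
grip_width: 0.0498
grip_force: 15.0
```

>>> {"method": "step_arm", "body": {
  "plan": [
    [[0, 0, 0.03, 0, 0, 0], [0, 0, 0.06, 0, 0, 0], [0, 0, 0.06, 0, 0, 0]]
  ]
}}

```text
time_s: 6.7
ee_pos: [0.6109, -0.1948, 0.0138]
eef_rot: [3.14, -0.001, 0.449]
force: [-3.5, 0.8, 9.0]
grip_width: 0.0498
grip_force: 15.0
```

>>> {"method": "step_arm", "body": {
  "plan": [
    [[0, 0, 0, 0, 0, 0], [0, 0, 0, 0, 0, 0], [0, 0, 0, 0, 0, 0], [0, 0, 0, 0, 0, 0], [0, 0, 0, 0, 0, 0]]
  ],
  "grip": 0.72
}}

```text
time_s: 7.12
ee_pos: [0.6103, -0.1946, 0.0122]
eef_rot: [-3.142, 0.0, 0.449]
force: [0.5, 0.2, -0.1]
grip_width: 0.0675
grip_force: 0.0
```

>>> {"method": "step_arm", "body": {
  "plan": [
    [[0, 0, -0.3, 0, 0, 0], [0, 0, -1.2, 0, 0, 0], [0, 0, -2.4, 0, 0, 0], [0, 0, -3.4, 0, 0, 0], [0, 0, -4.4, 0, 0, 0], [0, 0, -5, 0, 0, 0], [0, 0, -5, 0, 0, 0], [0, 0, -5, 0, 0, 0]]
  ]
}}

```text
time_s: 7.78
ee_pos: [0.6106, -0.1946, 0.1633]
eef_rot: [3.14, -0.001, 0.449]
force: [0.8, 0.1, -0.6]
grip_width: 0.0677
grip_force: 0.0
```

```bash
python3 - <<'E'
from h import *
o=ctrl.get_obs();print(o['ee_pos'],o['eef_rot'])
im,M=snap("wrist","w3.png")
h=cv2.cvtColor(im,cv2.COLOR_RGB2HSV); m=(h[...,0]>22)&(h[...,0]<35)&(h[...,1]>120)&(h[...,2]>50)
for c,a,k in blobs(m,800): print(c,a,back(M,c,.046))
go(.69,-.005,.17,1.1)
E
```

```text
[ 0.61056476 -0.1946145   0.16328633] [ 3.14021629e+00 -1.23667405e-03  4.49378309e-01]
[314.86281337 231.3781337 ] 2872 [[ 0.61179345 -0.19459126  0.046     ]]
go [5.14, -4.53, -0.27, -0.0, 0.0, -6.21] j6~ 0.46 yaw 1.1 dist mm 206
```

The pot sits on its mat to within about 1.5 mm. Next is the white brick.

```bash
python3 -c "
from h import *
go(.69,-.005,.165,.45)"
```

```text
go [5.14, -4.53, -0.11, -0.0, 0.0, -0.01] j6~ 1.11 yaw 0.45 dist mm 206
```

>>> {"method": "step_arm", "body": {
  "plan": [
    [[0.7, -0.6, -0.1, 0, 0, 0], [1.6, -1.4, -0.1, 0, 0, 0], [2.6, -2.3, -0.1, 0, 0, 0], [3.6, -3.2, -0.1, 0, 0, 0], [4.6, -4.0, -0.1, 0, 0, 0], [5.14, -4.53, -0.1, 0, 0, 0], [5.14, -4.53, -0.1, 0, 0, 0], [5.14, -4.53, -0.1, 0, 0, 0]]
  ],
  "grip": 1
}}

```text
time_s: 8.5
ee_pos: [0.6897, -0.0042, 0.1632]
eef_rot: [-3.14, 0.003, 0.451]
force: [0.3, -0.5, -0.0]
grip_width: 0.0941
grip_force: 0.0
```

>>> {"method": "step_arm", "body": {
  "plan": [
    [[0, 0, 0, 0, 0, 0], [0, 0, 0, 0, 0, 0], [0, 0, 0, 0, 0, 0]]
  ]
}}

```text
time_s: 8.75
ee_pos: [0.6899, -0.0065, 0.1651]
eef_rot: [-3.141, 0.0, 0.448]
force: [-0.5, -0.5, -0.4]
grip_width: 0.0935
grip_force: 0.0
```

```bash
python3 - <<'E'
from h import *
o=ctrl.get_obs();print(o['ee_pos'],o['eef_rot'])
im,M=snap("wrist","w4.png")
for d in ctrl.masks_of("cold_brick","wrist")[:4]:
    k=d["pixels"]; r=cv2.minAreaRect(np.argwhere(k)[:,::-1].astype(np.float32)); print(round(d["confidence"],2),d["at"],k.sum(),r,im[k].mean(0))
for d in ctrl.place_of("cold_brick","wrist")[:4]: print(d["confidence"],d["at"],back(M,d["at"],0))
E
```

```text
[ 0.68993233 -0.00647177  0.16512171] [-3.14148613e+00  3.09424319e-04  4.47769540e-01]
0.82 [435.1, 124.4] 5514 ((433.96746826171875, 123.79612731933594), (84.89241790771484, 69.00391387939453), 56.97612762451172) [ 58.08487486  78.67156329 120.77022125]
0.75 [306.6, 57.2] 5803 ((307.6605224609375, 59.90913772583008), (68.64511108398438, 88.59349822998047), 64.88516235351562) [ 75.13630881  97.68705842 143.66465621]
0.69 [315.3, 216.8] 4414 ((315.76019287109375, 217.62811279296875), (80.45709991455078, 56.11465072631836), 88.45184326171875) [133.33008609 130.72904395 124.40326235]
0.61 [283.2, 339.0] 3798 ((284.0, 340.5), (77.0, 50.0), 90.0) [ 46.12822538  64.11005793 100.86861506]
0.94 [307.0, 64.5] [[0.80703993 0.05665754 0.        ]]
0.87 [312.1, 210.5] [[ 0.69577291 -0.00128668  0.        ]]
0.83 [425.0, 122.5] [[ 0.80946352 -0.0561757   0.        ]]
```

View pics/w4.png

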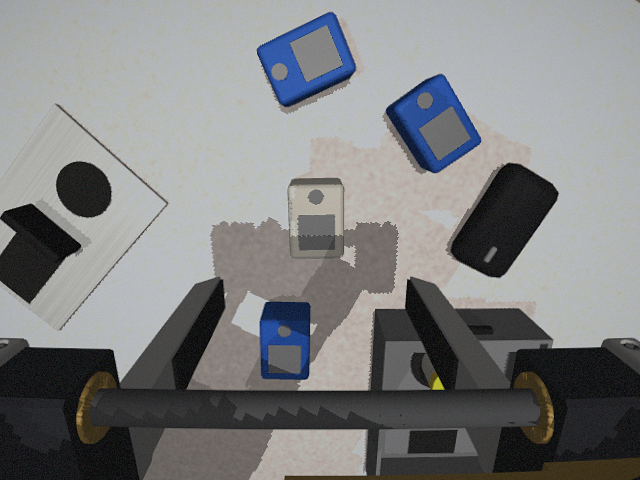

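The white brick is under the gripper at (316,218), square to the image. The blue look-alikes are at (306,57), (435,124) and (284,339). The white one is the one to grip.

```bash
cat >> h.py <<'E'
def fitbox(M,k,L,W,H,p0,r=0.0):
    """pose x,y,yaw of a box (rounded corners r) whose outline best overlaps mask k"""
    from scipy.optimize import minimize
    a=L/2-r;b=W/2-r;t=np.linspace(0,2*np.pi,24,endpoint=False)
    base=np.vstack([np.c_[sx*a+r*np.cos(t),sy*b+r*np.sin(t)] for sx in(-1,1) for sy in(-1,1)])
    def sil(p):
        c,s=np.cos(p[2]),np.sin(p[2]); q=base@np.array([[c,s],[-s,c]])+p[:2]
        X=np.vstack([np.c_[q,np.full(len(q),z)] for z in(0,H)])
        h=cv2.convexHull(proj(M,X).astype(np.float32))
        m=np.zeros((480,640),np.uint8); cv2.fillConvexPoly(m,np.round(h*16).astype(np.int32),1,shift=4); return m>0
    def f(p):
        m=sil(p); return 1-(m&k).sum()/(m|k).sum()
    best=None
    for y in (-.1,0,.1):
        x0=np.array(p0)+[0,0,y]; S=np.vstack([x0]+[x0+d for d in np.diag([.006,.006,.12])])
        r_=minimize(f,x0,method="Nelder-Mead",options=dict(initial_simplex=S,xatol=1e-4,fatol=1e-4,maxiter=200))
        if best is None or r_.fun<best.fun: best=r_
    return best.x,1-best.fun
E
python3 - <<'E'
from h import *
im=ctrl.camera("wrist");M=cammodel("wrist")
for d in ctrl.masks_of("cold_brick","wrist"):
    if abs(d["at"][0]-315)<12 and abs(d["at"][1]-217)<12:
        k=d["pixels"];break
x,i=fitbox(M,k,.064,.046,.042,[.694,-.003,.45],.004);print(x,i)
P=back(M,[(289,188),(343,188),(344,258),(289,258)],.042);print(P,P.mean(0),np.linalg.norm(np.diff(P,axis=0),axis=1))
go(x[0],x[1],.01,x[2])
E
```

```text
[ 0.69699187 -0.0043191   0.44316555] 0.9476942783945346
[[ 0.71312927  0.02783154  0.042     ]
 [ 0.73183442 -0.01104351  0.042     ]
 [ 0.67929173 -0.03865939  0.042     ]
 [ 0.65920004  0.00313261  0.042     ]] [ 0.69586386 -0.00468469  0.042     ] [0.04314107 0.05935799 0.04637075]
go [0.22, 0.06, 5.18, 0.0, -0.0, 0.05] j6~ 1.12 yaw 0.443 dist mm 156
```

Good agreement (0.697,-0.004, yaw 0.443).

>>> {"method": "step_arm", "body": {
  "plan": [
    [[0.22, 0.06, 1, 0, 0, 0.05], [0.22, 0.06, 2.2, 0, 0, 0.05], [0.22, 0.06, 3.4, 0, 0, 0.05], [0.22, 0.06, 4.4, 0, 0, 0.05], [0.22, 0.06, 5, 0, 0, 0.05], [0.22, 0.06, 5.18, 0, 0, 0.05], [0.22, 0.06, 5.18, 0, 0, 0.05], [0.22, 0.06, 5.18, 0, 0, 0.05]]
  ]
}}

```text
time_s: 9.67
ee_pos: [0.6976, -0.004, 0.0112]
eef_rot: [3.141, -0.001, 0.444]
force: [0.2, 0.4, 0.4]
grip_width: 0.0941
grip_force: 0.0
```

>>> {"method": "step_arm", "body": {
  "plan": [
    [[0, 0, 0, 0, 0, 0], [0, 0, 0, 0, 0, 0], [0, 0, 0, 0, 0, 0], [0, 0, 0, 0, 0, 0], [0, 0, 0, 0, 0, 0], [0, 0, 0, 0, 0, 0], [0, 0, 0, 0, 0, 0], [0, 0, 0, 0, 0, 0]]
  ],
  "grip": 0.3,
  "squeeze": 15
}}

```text
time_s: 10.33
ee_pos: [0.6969, -0.0039, 0.0099]
eef_rot: [3.142, 0.0, 0.444]
force: [-0.5, -0.3, -0.1]
grip_width: 0.0464
grip_force: 14.9
```

>>> {"method": "step_arm", "body": {
  "plan": [
    [[0, 0, -0.3, 0, 0, 0], [0, 0, -1.2, 0, 0, 0], [0, 0, -2.4, 0, 0, 0], [0, 0, -3.4, 0, 0, 0], [0, 0, -4, 0, 0, 0], [0, 0, -4, 0, 0, 0], [0, 0, -4, 0, 0, 0], [0, 0, -4, 0, 0, 0]]
  ]
}}

```text
time_s: 11.0
ee_pos: [0.6962, -0.0039, 0.1281]
eef_rot: [-3.14, 0.002, 0.444]
force: [-0.8, -0.1, -1.9]
grip_width: 0.0461
grip_force: 14.9
```

```bash
python3 -c "
from h import *
go(.5313,-.2323,.14,.4505)"
```

```text
go [-8.24, 4.51, -0.38, -0.01, 0.02, -0.06] j6~ 0.71 yaw 0.45 dist mm 282
```

>>> {"method": "step_arm", "body": {
  "plan": [
    [[-1, 0.5, -0.38, 0, 0, 0], [-2.1, 1.15, -0.38, 0, 0, -0.06], [-3.3, 1.8, -0.38, 0, 0, -0.06], [-4.5, 2.45, -0.38, 0, 0, -0.06], [-5.7, 3.1, -0.38, 0, 0, -0.06], [-6.9, 3.8, -0.38, 0, 0, -0.06], [-7.9, 4.3, -0.38, 0, 0, -0.06], [-8.24, 4.51, -0.38, 0, 0, -0.06]]
  ]
}}

```text
time_s: 11.67
ee_pos: [0.5287, -0.235, 0.1396]
eef_rot: [-3.139, 0.002, 0.447]
force: [1.5, -0.2, -0.6]
grip_width: 0.046
grip_force: 14.9
```

>>> {"method": "step_arm", "body": {
  "plan": [
    [[0, 0, 0, 0, 0, 0], [0, 0, 0, 0, 0, 0], [0, 0, 0, 0, 0, 0], [0, 0, 0, 0, 0, 0]]
  ]
}}

```text
time_s: 12.0
ee_pos: [0.5325, -0.2311, 0.1407]
eef_rot: [-3.141, 0.0, 0.452]
force: [-0.6, -0.3, -0.9]
grip_width: 0.0462
grip_force: 14.9
```

```bash
python3 - <<'E'
from h import *
o=ctrl.get_obs();print(o['ee_pos'],o['eef_rot'])
im,M=snap("wrist","w5.png")
go(.5313,-.2323,.0150,.4505)
E
```

```text
[ 0.53245026 -0.23107413  0.14068775] [-3.14085402e+00  3.78290893e-04  4.51961731e-01]
go [-0.05, 0.02, 4.19, -0.01, 0.0, 0.01] j6~ 0.71 yaw 0.45 dist mm 126
```

View pics/w5.png

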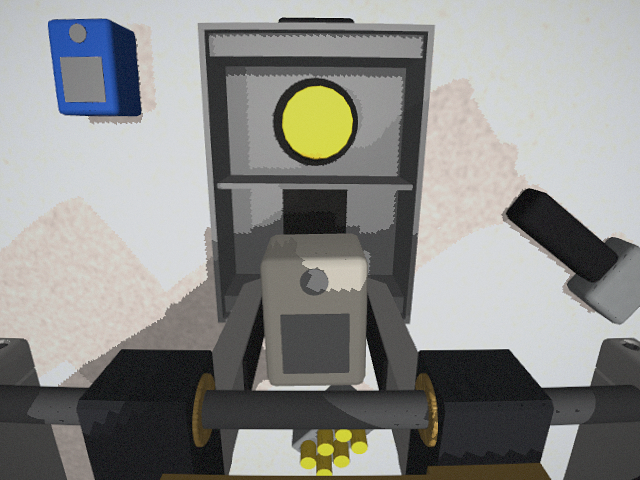

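The pot's lid (316,122) is centred on its mat, and the brick hangs squarely over the rectangular mat. I'll lower it.

>>> {"method": "step_arm", "body": {
  "plan": [
    [[-0.05, 0.02, 0.6, 0, 0, 0], [-0.05, 0.02, 1.6, 0, 0, 0], [-0.05, 0.02, 2.6, 0, 0, 0], [-0.05, 0.02, 3.5, 0, 0, 0], [-0.05, 0.02, 4, 0, 0, 0], [-0.05, 0.02, 4.15, 0, 0, 0], [-0.05, 0.02, 4.2, 0, 0, 0], [-0.05, 0.02, 4.2, 0, 0, 0]]
  ]
}}

```text
time_s: 12.72
ee_pos: [0.5314, -0.2333, 0.0159]
eef_rot: [3.141, -0.001, 0.451]
force: [-0.0, 0.3, -1.6]
grip_width: 0.046
grip_force: 14.9
```

>>> {"method": "step_arm", "body": {
  "plan": [
    [[0, 0, 0.02, 0, 0, 0], [0, 0, 0.04, 0, 0, 0], [0, 0, 0.04, 0, 0, 0]]
  ]
}}

```text
time_s: 12.97
ee_pos: [0.5311, -0.2336, 0.0148]
eef_rot: [3.141, -0.001, 0.45]
force: [-0.0, -1.1, -2.2]
grip_width: 0.0459
grip_force: 14.9
```

>>> {"method": "step_arm", "body": {
  "plan": [
    [[0, 0, 0.02, 0, 0, 0], [0, 0, 0.04, 0, 0, 0], [0, 0, 0.04, 0, 0, 0]]
  ]
}}

```text
time_s: 13.22
ee_pos: [0.5311, -0.2337, 0.0137]
eef_rot: [3.141, -0.001, 0.45]
force: [-2.5, 0.2, 6.9]
grip_width: 0.0459
grip_force: 15.0
```

>>> {"method": "step_arm", "body": {
  "plan": [
    [[0, 0, 0, 0, 0, 0], [0, 0, 0, 0, 0, 0], [0, 0, 0, 0, 0, 0], [0, 0, 0, 0, 0, 0], [0, 0, 0, 0, 0, 0]]
  ],
  "grip": 0.7
}}

```text
time_s: 13.63
ee_pos: [0.5308, -0.2335, 0.0128]
eef_rot: [3.142, 0.0, 0.45]
force: [-0.3, -0.6, -0.4]
grip_width: 0.0656
grip_force: 0.0
```

>>> {"method": "step_arm", "body": {
  "plan": [
    [[0, 0, -0.3, 0, 0, 0], [0, 0, -1.2, 0, 0, 0], [0, 0, -2.4, 0, 0, 0], [0, 0, -3.4, 0, 0, 0], [0, 0, -4.4, 0, 0, 0], [0, 0, -5, 0, 0, 0], [0, 0, -5, 0, 0, 0], [0, 0, -5, 0, 0, 0]]
  ]
}}

```text
time_s: 14.3
ee_pos: [0.5309, -0.2336, 0.1638]
eef_rot: [3.14, -0.001, 0.45]
force: [-0.3, 0.7, -0.3]
grip_width: 0.0655
grip_force: 0.0
```

```bash
python3 - <<'E'
from h import *
o=ctrl.get_obs();print(o['ee_pos'],o['eef_rot'])
im,M=snap("wrist","w6.png")
for d in ctrl.masks_of("cold_brick","wrist"):
    c=back(M,d["at"],.04)[0]
    if abs(c[0]-.53)<.03 and abs(c[1]+.233)<.03: 
        M2=(M[0],M[1],M[2],M[3]+M[2]@np.array([0,0,.004])); print(fitbox(M2,d["pixels"],.064,.046,.042,[.5313,-.233,.45],.004))
go(.577,.212,.16,2.816-1.571)
go(.577,.212,.16,2.816)
E
```

```text
[ 0.53094643 -0.23357323  0.16377923] [ 3.14014229e+00 -1.09037340e-03  4.50392977e-01]
(array([ 0.53073133, -0.2345165 ,  0.47094382]), np.float64(0.9414827155351937))
go [7.86, -12.68, 0.07, -0.02, 0.0, -7.59] j6~ 0.68 yaw 1.245 dist mm 448
go [7.86, -12.68, 0.07, -0.02, -0.01, -22.59] j6~ -0.89 yaw 2.816 dist mm 448
```

>>> {"method": "step_arm", "body": {
  "plan": [
    [[0.4, -0.7, 0, 0, 0, -0.5], [1.1, -1.75, 0, 0, 0, -1], [1.8, -2.9, 0, 0, 0, -2], [2.5, -4, 0, 0, 0, -3], [3.2, -5.2, 0, 0, 0, -4], [3.9, -6.3, 0, 0, 0, -5], [4.6, -7.4, 0, 0, 0, -6], [5.2, -8.4, 0, 0, 0, -6.8]]
  ],
  "grip": 1
}}

```text
time_s: 15.07
ee_pos: [0.5609, 0.0636, 0.1614]
eef_rot: [-3.139, 0.001, 1.168]
force: [1.0, -0.6, -0.2]
grip_width: 0.094
grip_force: 0.0
```

>>> {"method": "step_arm", "body": {
  "plan": [
    [[0, 0, 0, 0, 0, 0], [0, 0, 0, 0, 0, 0]]
  ]
}}

```text
time_s: 15.23
ee_pos: [0.5609, 0.0627, 0.1614]
eef_rot: [-3.139, 0.001, 1.165]
force: [-0.1, -1.0, 0.4]
grip_width: 0.0938
grip_force: 0.0
```

```bash
python3 - <<'E'
from h import *
go(.577,.212,.16,2.816-1.571)
E
```

```text
go [4.79, -1.47, 0.04, -0.02, 0.01, -0.77] j6~ 0.68 yaw 1.245 dist mm 150
```

>>> {"method": "step_arm", "body": {
  "plan": [
    [[1, -0.3, 0, 0, 0, -0.3], [2.1, -0.6, 0, 0, 0, -0.77], [3.2, -1, 0, 0, 0, -0.77], [4.2, -1.3, 0, 0, 0, -0.77], [4.79, -1.47, 0, 0, 0, -0.77], [4.79, -1.47, 0, 0, 0, -0.77], [4.79, -1.47, 0, 0, 0, -0.77], [4.79, -1.47, 0, 0, 0, -0.77]]
  ]
}}

```text
time_s: 15.9
ee_pos: [0.5781, 0.2089, 0.1622]
eef_rot: [-3.141, 0.001, 1.241]
force: [-0.9, -0.6, -0.4]
grip_width: 0.0939
grip_force: 0.0
```

```bash
python3 - <<'E'
from h import *
o=ctrl.get_obs();print(o['ee_pos'],o['eef_rot'])
im,M=snap("wrist","w7.png")
for d in ctrl.masks_of("divider","wrist")[:2]: print(d["confidence"],d["at"],d["pixels"].sum(),cv2.boundingRect(d["pixels"].astype(np.uint8)))
E
```

```text
[0.57812619 0.20890397 0.16221344] [-3.14076524e+00  9.45600974e-04  1.24111319e+00]
0.84 [311.5, 210.4] 27760 (204, 143, 215, 138)
```

View pics/w7.png

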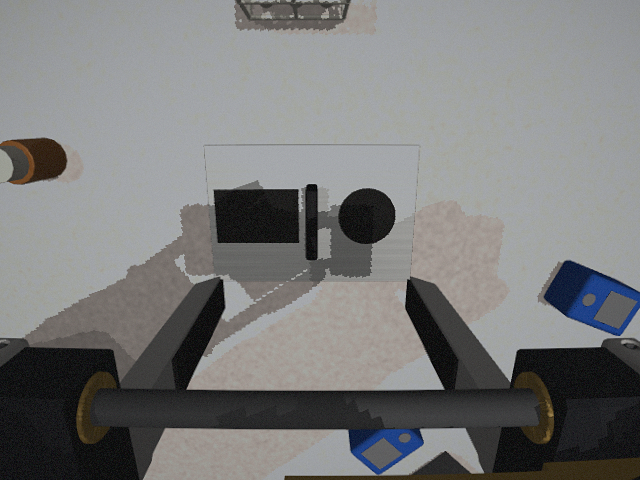

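The divider is square in the view: rectangular mat at (257,216), round mat at (367,216), fin at (311,222).

```bash
python3 - <<'E'
from h import *
im=cv2.imread("pics/w7.png");o=ctrl.get_obs();M=cammodel("wrist");g=im.max(2)
x0,y0=205,175;s=g[y0:270,x0:405]
for th in (30,40):
  for c,a,k in blobs(s<th,300):
    ct=max(cv2.findContours(k.astype(np.uint8),0,2)[0],key=cv2.contourArea); r=cv2.minAreaRect(ct)
    print(th,c+[x0,y0],a,np.round(r[0],1)+[x0,y0],np.round(r[1:][0],1),r[2],back(M,c+[x0,y0],.005))
E
```

```text
30 [254.32391116 218.46870493] 3467 [256. 216.] [52. 84.] 90.0 [[0.52701671 0.2280969  0.005     ]]
30 [363.00342231 221.21013005] 1461 [366.5 217.5] [51. 55.] 90.0 [[0.61995731 0.19353695 0.005     ]]
30 [311.23913043 234.79347826] 460 [311. 226.] [66. 10.] 90.0 [[0.57103174 0.19663358 0.005     ]]
40 [311.0235732  222.17245658] 806 [311.5 221.5] [75. 11.] 90.0 [[0.574763   0.20804422 0.005     ]]
40 [256.74734901 215.96058091] 4338 [256. 216.] [52. 84.] 90.0 [[0.52996636 0.22956571 0.005     ]]
40 [366.42052566 215.97747184] 2397 [366.5 216. ] [54. 55.] 90.0 [[0.62432514 0.19722937 0.005     ]]
```

```bash
python3 -c "
from h import *
go(.577,.2135,.0125,1.241)"
```

```text
go [0.13, -0.09, 5.01, -0.0, 0.0, -0.0] j6~ 0.68 yaw 1.241 dist mm 150
```

>>> {"method": "step_arm", "body": {
  "plan": [
    [[0.13, -0.09, 1, 0, 0, 0], [0.13, -0.09, 2.2, 0, 0, 0], [0.13, -0.09, 3.4, 0, 0, 0], [0.13, -0.09, 4.4, 0, 0, 0], [0.13, -0.09, 4.8, 0, 0, 0], [0.13, -0.09, 4.96, 0, 0, 0], [0.13, -0.09, 4.96, 0, 0, 0], [0.13, -0.09, 4.96, 0, 0, 0]]
  ]
}}

```text
time_s: 16.67
ee_pos: [0.5778, 0.2152, 0.0159]
eef_rot: [3.14, -0.001, 1.243]
force: [0.2, 0.0, 0.5]
grip_width: 0.0941
grip_force: 0.0
```

>>> {"method": "step_arm", "body": {
  "plan": [
    [[0, 0, 0, 0, 0, 0], [0, 0, 0, 0, 0, 0], [0, 0, 0, 0, 0, 0], [0, 0, 0, 0, 0, 0], [0, 0, 0, 0, 0, 0], [0, 0, 0, 0, 0, 0], [0, 0, 0, 0, 0, 0], [0, 0, 0, 0, 0, 0]]
  ],
  "grip": 0.0,
  "squeeze": 40
}}

```text
time_s: 17.33
ee_pos: [0.5768, 0.2152, 0.014]
eef_rot: [-3.142, 0.0, 1.243]
force: [-0.0, 1.0, 0.2]
grip_width: 0.0439
grip_force: 0.0
```

>>> {"method": "step_arm", "body": {
  "plan": [
    [[0, 0, 0, 0, 0, 0], [0, 0, 0, 0, 0, 0], [0, 0, 0, 0, 0, 0]]
  ]
}}

```text
time_s: 17.58
ee_pos: [0.5768, 0.2152, 0.014]
eef_rot: [-3.142, 0.0, 1.243]
force: [-0.5, 0.0, -0.2]
grip_width: 0.024
grip_force: 0.0
```

>>> {"method": "step_arm", "body": {
  "plan": [
    [[0, 0, 0, 0, 0, 0], [0, 0, 0, 0, 0, 0], [0, 0, 0, 0, 0, 0], [0, 0, 0, 0, 0, 0], [0, 0, 0, 0, 0, 0]]
  ]
}}

```text
time_s: 18.0
ee_pos: [0.5768, 0.2152, 0.014]
eef_rot: [-3.142, 0.0, 1.243]
force: [0.1, -0.4, -0.7]
grip_width: 0.0095
grip_force: 40.0
```

>>> {"method": "step_arm", "body": {
  "plan": [
    [[0, 0, -0.3, 0, 0, 0], [0, 0, -1.2, 0, 0, 0], [0, 0, -2.4, 0, 0, 0], [0, 0, -3.6, 0, 0, 0], [0, 0, -4.4, 0, 0, 0], [0, 0, -4.7, 0, 0, 0], [0, 0, -4.7, 0, 0, 0], [0, 0, -4.7, 0, 0, 0]]
  ]
}}

```text
time_s: 18.67
ee_pos: [0.5763, 0.2151, 0.1538]
eef_rot: [-3.14, 0.001, 1.243]
force: [-0.5, -0.5, -4.0]
grip_width: 0.0097
grip_force: 40.0
```

```bash
python3 - <<'E'
from h import *
o=ctrl.get_obs();print(o['ee_pos'],o['eef_rot'])
im,M=snap("wrist","w8.png")
go(.5709,-.2132,.155,2.0213)
g=im.max(2)
E
```

```text
[0.57629255 0.21507458 0.15380441] [-3.14034505e+00  8.70251925e-04  1.24305304e+00]
go [-13.57, 4.43, -0.05, -0.03, 0.01, -7.43] j6~ -0.81 yaw 2.021 dist mm 428
```

View pics/w8.png

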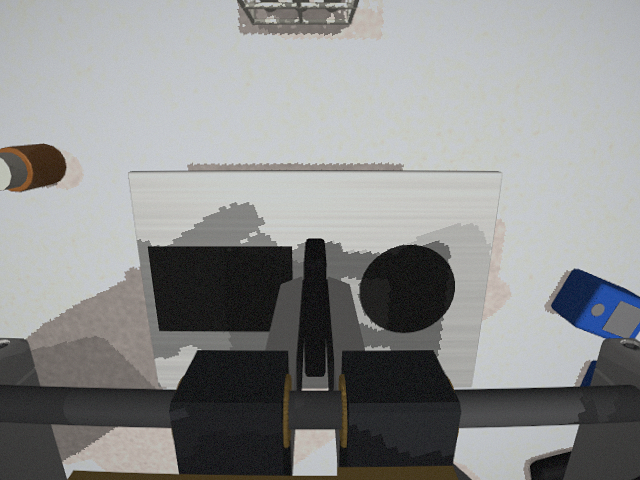

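The divider is held level and square. Its far corners are at (129,172) and (502,172), with the mats visible.

```bash
python3 - <<'E'
from h import *
o=ctrl.get_obs();M=cammodel("wrist");z=o["ee_pos"][2]-.009
R=Rot.from_euler('xyz',o["eef_rot"])
im=cv2.imread("pics/w8.png");g=im.max(2);s=(g[235:340,357:460]<40)
c=max(blobs(s,2000),key=lambda b:b[1]);(u,r)=cv2.minEnclosingCircle(np.argwhere(c[2])[:,::-1].astype(np.float32));print("round",np.array(u)+[357,235],r,c[0]+[357,235])
P=back(M,[(129,172),(502,172),np.array(u)+[357,235],(148,247),(292,247)],z)
print(np.round(R.inv().apply(P-o["ee_pos"])*1000,1))
E
```

```text
round [406.79999924 288.40000153] 47.77666091918945 [407.28366446 288.28492589]
[[ 61.9 -91.9   9.1]
 [ 62.   93.1   8.7]
 [ -0.6  49.9   8.9]
 [ 22.8 -87.1   9.2]
 [ 22.9 -11.5   9. ]]
```

>>> {"method": "step_arm", "body": {
  "plan": [
    [[-0.7, 0.2, 0, 0, 0, -0.4], [-1.7, 0.5, 0, 0, 0, -1], [-2.8, 0.9, 0, 0, 0, -1.8], [-4, 1.3, 0, 0, 0, -2.6], [-5.2, 1.7, 0, 0, 0, -3.4], [-6.4, 2.1, 0, 0, 0, -4.2], [-7.4, 2.4, 0, 0, 0, -5], [-8, 2.6, 0, 0, 0, -5.6]]
  ]
}}

```text
time_s: 19.38
ee_pos: [0.5722, -0.0401, 0.1528]
eef_rot: [-3.138, -0.001, 1.832]
force: [-0.1, 1.1, -3.2]
grip_width: 0.0096
grip_force: 40.0
```

>>> {"method": "step_arm", "body": {
  "plan": [
    [[0, 0, 0, 0, 0, 0], [0, 0, 0, 0, 0, 0], [0, 0, 0, 0, 0, 0]]
  ]
}}

```text
time_s: 19.63
ee_pos: [0.573, -0.0365, 0.1537]
eef_rot: [-3.14, -0.001, 1.828]
force: [-0.0, 0.1, -2.8]
grip_width: 0.0095
grip_force: 40.0
```

```bash
python3 -c "
from h import *
go(.5704,-.2121,.15,2.0213)"
```

```text
go [-5.64, -1.57, 0.12, -0.02, -0.01, -1.84] j6~ -0.81 yaw 2.021 dist mm 176
```

>>> {"method": "step_arm", "body": {
  "plan": [
    [[-0.8, -0.2, 0.1, 0, 0, -0.3], [-1.8, -0.5, 0.1, 0, 0, -0.8], [-2.9, -0.8, 0.1, 0, 0, -1.4], [-4, -1.1, 0.1, 0, 0, -1.84], [-5, -1.4, 0.1, 0, 0, -1.84], [-5.5, -1.5, 0.1, 0, 0, -1.84], [-5.64, -1.57, 0.1, 0, 0, -1.84], [-5.64, -1.57, 0.1, 0, 0, -1.84]]
  ]
}}

```text
time_s: 20.3
ee_pos: [0.5711, -0.2124, 0.1514]
eef_rot: [-3.141, -0.001, 2.021]
force: [-0.4, 0.4, -3.2]
grip_width: 0.0097
grip_force: 40.0
```

>>> {"method": "step_arm", "body": {
  "plan": [
    [[0, 0, 0, 0, 0, 0], [0, 0, 0, 0, 0, 0], [0, 0, 0, 0, 0, 0], [0, 0, 0, 0, 0, 0]]
  ]
}}

```text
time_s: 20.63
ee_pos: [0.5714, -0.2117, 0.1521]
eef_rot: [3.142, 0.0, 2.023]
force: [0.1, 0.7, -3.7]
grip_width: 0.0094
grip_force: 40.0
```

```bash
python3 -c "
from h import *
o=ctrl.get_obs();print(o['ee_pos'],o['eef_rot'])
go(.5704,-.2121,.068,2.0213)
snap('wrist','w9.png')"
```

```text
[ 0.57137494 -0.2117205   0.15214833] [3.14150826e+00 4.57225622e-05 2.02333944e+00]
go [0.0, -0.03, 2.8, 0.0, 0.0, 0.02] j6~ -0.81 yaw 2.021 dist mm 84
```

View pics/w9.png

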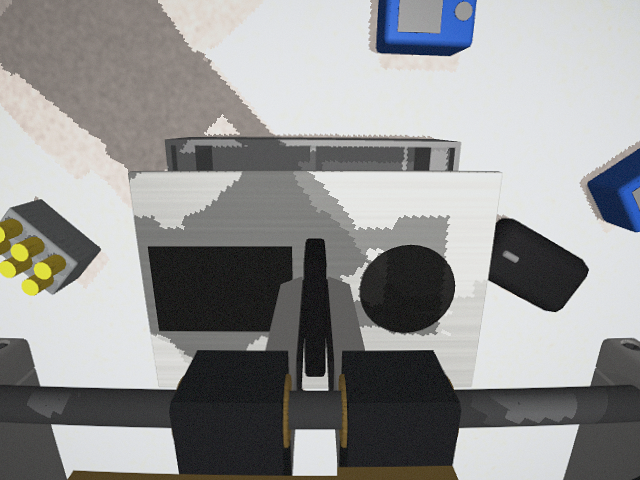

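The far case wall shows beyond the plate, with its rim corners at about (165,139) and (461,141). I'll check alignment against these.

```bash
python3 - <<'E'
from h import *
o=ctrl.get_obs();M=cammodel("wrist");R=Rot.from_euler('xyz',o["eef_rot"])
f=lambda uv,z:np.round(R.inv().apply(back(M,uv,z)-o["ee_pos"])*1000,1)
print(f([(165,139),(461,141)],.06)); print(f([(129,172),(502,172)],o["ee_pos"][2]-.009))
E
```

```text
[[  74.5 -104.1   92.1]
 [  73.1  102.4   92.2]]
[[ 61.7 -91.8   9. ]
 [ 61.7  93.3   9. ]]
```

>>> {"method": "step_arm", "body": {
  "plan": [
    [[0.03, -0.03, 0.5, 0, 0, 0.02], [0.03, -0.03, 1.2, 0, 0, 0.02], [0.03, -0.03, 1.9, 0, 0, 0.02], [0.03, -0.03, 2.4, 0, 0, 0.02], [0.03, -0.03, 2.6, 0, 0, 0.02], [0.03, -0.03, 2.7, 0, 0, 0.02], [0.03, -0.03, 2.8, 0, 0, 0.02], [0.03, -0.03, 2.8, 0, 0, 0.02]]
  ]
}}

```text
time_s: 21.35
ee_pos: [0.5702, -0.2123, 0.0685]
eef_rot: [3.141, 0.001, 2.02]
force: [0.2, -0.2, -3.1]
grip_width: 0.0098
grip_force: 40.0
```

>>> {"method": "step_arm", "body": {
  "plan": [
    [[0, 0, 0.03, 0, 0, 0], [0, 0, 0.06, 0, 0, 0], [0, 0, 0.06, 0, 0, 0]]
  ]
}}

```text
time_s: 21.6
ee_pos: [0.5701, -0.2124, 0.0666]
eef_rot: [3.141, 0.0, 2.02]
force: [-0.1, 0.1, -3.5]
grip_width: 0.0095
grip_force: 40.0
```

>>> {"method": "step_arm", "body": {
  "plan": [
    [[0, 0, 0.03, 0, 0, 0], [0, 0, 0.06, 0, 0, 0], [0, 0, 0.06, 0, 0, 0]]
  ]
}}

```text
time_s: 21.85
ee_pos: [0.5699, -0.2123, 0.0643]
eef_rot: [-3.141, -0.0, 2.02]
force: [0.6, -0.5, -4.1]
grip_width: 0.0095
grip_force: 40.0
```

>>> {"method": "step_arm", "body": {
  "plan": [
    [[0, 0, 0.02, 0, 0, 0], [0, 0, 0.03, 0, 0, 0], [0, 0, 0.03, 0, 0, 0]]
  ]
}}

```text
time_s: 22.1
ee_pos: [0.57, -0.2123, 0.064]
eef_rot: [3.141, 0.0, 2.02]
force: [-4.0, 0.8, 4.2]
grip_width: 0.0098
grip_force: 40.0
```

Contact came at z = 0.064, exactly the height for the ledges. I'll release.

>>> {"method": "step_arm", "body": {
  "plan": [
    [[0, 0, 0, 0, 0, 0], [0, 0, 0, 0, 0, 0], [0, 0, 0, 0, 0, 0], [0, 0, 0, 0, 0, 0], [0, 0, 0, 0, 0, 0]]
  ],
  "grip": 0.4
}}

```text
time_s: 22.52
ee_pos: [0.57, -0.2123, 0.0635]
eef_rot: [3.142, 0.0, 2.02]
force: [-0.4, -0.2, -0.3]
grip_width: 0.0366
grip_force: 0.0
```

>>> {"method": "step_arm", "body": {
  "plan": [
    [[0, 0, -0.3, 0, 0, 0], [0, 0, -1, 0, 0, 0], [0, 0, -2, 0, 0, 0], [0, 0, -3, 0, 0, 0], [0, 0, -4, 0, 0, 0], [0, 0, -4.6, 0, 0, 0], [0, 0, -4.6, 0, 0, 0], [0, 0, -4.6, 0, 0, 0]]
  ]
}}

```text
time_s: 23.18
ee_pos: [0.5701, -0.2124, 0.2025]
eef_rot: [3.14, 0.001, 2.02]
force: [-0.9, 0.4, -1.0]
grip_width: 0.0379
grip_force: 0.0
```

```bash
python3 - <<'E'
from h import *
o=ctrl.get_obs();print(o['ee_pos'],o['eef_rot'])
im,M=snap("wrist","w10.png")
g=im.max(2)
for c,a,k in blobs(g[120:300,150:480]<45,1000):
    r=cv2.minAreaRect(np.argwhere(k)[:,::-1].astype(np.float32)); u=np.array(r[0])+[150,120]
    print(a,u,c+[150,120],np.round(r[1]),r[2],back(M,u,.055))
E
```

```text
[ 0.57014301 -0.21236089  0.20251084] [3.14038645e+00 1.40359648e-03 2.02014850e+00]
4495 [257.94520569 223.97944641] [258.33081201 223.77463849] [54. 85.] 88.75463104248047 [[ 0.52587988 -0.23539325  0.055     ]]
2482 [370.5 224. ] [370.50483481 224.0463336 ] [54. 57.] 90.0 [[ 0.61586813 -0.19204361  0.055     ]]
```

View pics/w10.png

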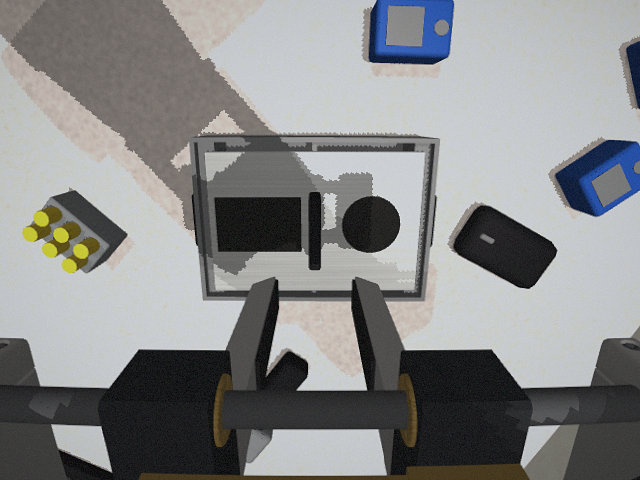

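The divider lies flat with even gaps all round: rectangular mat at (258,224), round mat at (370,224). Next is the tube block, now at (75,232).

```bash
python3 -c "
from h import *
go(.368,-.326,.18,-.264)"
```

```text
go [-0.5, -7.7, 0.71, -0.01, 0.0, 21.81] j6~ 1.11 yaw -0.264 dist mm 233
```

>>> {"method": "step_arm", "body": {
  "plan": [
    [[-0.1, -0.5, 0, 0, 0, 0.8], [-0.2, -1, 0.1, 0, 0, 1.9], [-0.3, -2, 0.2, 0, 0, 3], [-0.4, -3, 0.3, 0, 0, 4.1], [-0.5, -4, 0.4, 0, 0, 5.2], [-0.5, -5, 0.5, 0, 0, 6.3], [-0.5, -6, 0.6, 0, 0, 7.4], [-0.5, -7, 0.7, 0, 0, 8.5]]
  ],
  "grip": 1
}}

```text
time_s: 23.9
ee_pos: [0.3855, -0.3169, 0.1789]
eef_rot: [-3.139, -0.001, 1.124]
force: [0.6, -0.3, -0.9]
grip_width: 0.0876
grip_force: 0.0
```

>>> {"method": "step_arm", "body": {
  "plan": [
    [[0, 0, 0, 0, 0, 1.1], [0, 0, 0, 0, 0, 2.2], [0, 0, 0, 0, 0, 3.3], [0, 0, 0, 0, 0, 4.4], [0, 0, 0, 0, 0, 5.5], [0, 0, 0, 0, 0, 6.6], [0, 0, 0, 0, 0, 7.7], [0, 0, 0, 0, 0, 8.8]]
  ]
}}

```text
time_s: 24.57
ee_pos: [0.3868, -0.3166, 0.1791]
eef_rot: [-3.139, 0.002, 0.203]
force: [-0.8, 0.9, 0.5]
grip_width: 0.094
grip_force: 0.0
```

>>> {"method": "step_arm", "body": {
  "plan": [
    [[0, 0, 0, 0, 0, 0], [0, 0, 0, 0, 0, 0]]
  ]
}}

```text
time_s: 24.73
ee_pos: [0.387, -0.3167, 0.1795]
eef_rot: [-3.14, 0.001, 0.212]
force: [-0.4, -0.2, 0.2]
grip_width: 0.0942
grip_force: 0.0
```

```bash
python3 -c "
from h import *
go(.368,-.326,.18,-.264)"
```

```text
go [-0.68, 0.17, -0.02, -0.01, 0.01, 4.55] j6~ 1.11 yaw -0.264 dist mm 21
```

>>> {"method": "step_arm", "body": {
  "plan": [
    [[-0.3, 0.1, 0, 0, 0, 0.9], [-0.68, 0.17, 0, 0, 0, 2], [-0.68, 0.17, 0, 0, 0, 3.1], [-0.68, 0.17, 0, 0, 0, 4], [-0.68, 0.17, 0, 0, 0, 4.55], [-0.68, 0.17, 0, 0, 0, 4.55], [-0.68, 0.17, 0, 0, 0, 4.55]]
  ]
}}

```text
time_s: 25.32
ee_pos: [0.3683, -0.3261, 0.1801]
eef_rot: [-3.141, 0.001, -0.263]
force: [-0.1, -0.3, -0.9]
grip_width: 0.0942
grip_force: 0.0
```

```bash
python3 - <<'E'
from h import *
o=ctrl.get_obs();print(o['ee_pos'],o['eef_rot'])
im,M=snap("wrist","w11.png")
for d in ctrl.masks_of("tube_block","wrist")[:2]: 
    k=d["pixels"];print(d["confidence"],d["at"],k.sum(),cv2.minAreaRect(np.argwhere(k)[:,::-1].astype(np.float32)))
h=cv2.cvtColor(im,cv2.COLOR_RGB2HSV); m=(h[...,0]>22)&(h[...,0]<35)&(h[...,1]>120)&(h[...,2]>90)
for c,a,k in blobs(m,60): print(c.round(1),a)
E
```

```text
[ 0.36825938 -0.32607952  0.18012205] [-3.14119785e+00  6.98770640e-04 -2.63243440e-01]
0.57 [315.8, 223.9] 3927 ((321.12158203125, 223.64346313476562), (48.466773986816406, 85.9222412109375), 2.436648368835449)
[310.5 206.5] 254
[335.2 207.8] 255
[309.1 232.6] 228
[333.4 233.8] 228
[307.9 257.9] 214
[331.6 259.1] 209
```

View pics/w11.png

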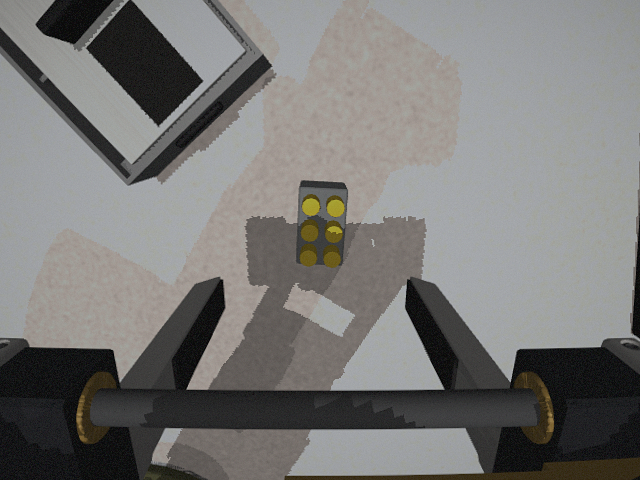

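The tube block is centred at (321,224), tilted about 2.5° from the tool axis.

```bash
python3 - <<'E'
from h import *
M=cammodel("wrist")
P=back(M,[(310.5,206.5),(335.2,207.8),(309.1,232.6),(333.4,233.8),(307.9,257.9),(331.6,259.1)],.059)
d=(P[0]+P[1]-P[4]-P[5])/2;print(P.mean(0),np.arctan2(d[1],d[0]),np.linalg.norm(d))
e=(P[::2]-P[1::2]).mean(0);print(np.arctan2(e[1],e[0])-np.pi/2,np.linalg.norm(e))
ctrl.camera("wrist");k=ctrl.masks_of("tube_block","wrist")[0]["pixels"]
x,i=fitbox(M,k,.070,.042,.040,[.37,-.328,-.28]);print(x,i)
go(*P.mean(0)[:2],.011,np.arctan2(d[1],d[0]))
E
```

```text
[ 0.36527905 -0.33080863  0.059     ] -0.31730481056345816 0.043889551074725995
-0.3172753530664194 0.019918307450017582
[ 0.36468275 -0.33046581 -0.30504639] 0.9416805522494645
go [-0.06, 0.18, 5.65, -0.0, 0.0, 0.49] j6~ 1.15 yaw -0.317 dist mm 170
```

>>> {"method": "step_arm", "body": {
  "plan": [
    [[-0.06, 0.18, 1, 0, 0, 0.49], [-0.06, 0.18, 2.2, 0, 0, 0.49], [-0.06, 0.18, 3.4, 0, 0, 0.49], [-0.06, 0.18, 4.5, 0, 0, 0.49], [-0.06, 0.18, 5.3, 0, 0, 0.49], [-0.06, 0.18, 5.6, 0, 0, 0.49], [-0.06, 0.18, 5.68, 0, 0, 0.49], [-0.06, 0.18, 5.68, 0, 0, 0.49]]
  ]
}}

```text
time_s: 26.18
ee_pos: [0.3655, -0.3312, 0.0106]
eef_rot: [3.141, -0.0, -0.319]
force: [0.4, -0.2, 0.5]
grip_width: 0.094
grip_force: 0.0
```

>>> {"method": "step_arm", "body": {
  "plan": [
    [[0, 0, 0, 0, 0, 0], [0, 0, 0, 0, 0, 0], [0, 0, 0, 0, 0, 0], [0, 0, 0, 0, 0, 0], [0, 0, 0, 0, 0, 0], [0, 0, 0, 0, 0, 0], [0, 0, 0, 0, 0, 0], [0, 0, 0, 0, 0, 0]]
  ],
  "grip": 0.3,
  "squeeze": 15
}}

```text
time_s: 26.85
ee_pos: [0.3653, -0.331, 0.0102]
eef_rot: [3.142, -0.0, -0.319]
force: [0.5, -0.4, -0.1]
grip_width: 0.0444
grip_force: 0.0
```

>>> {"method": "step_arm", "body": {
  "plan": [
    [[0, 0, 0, 0, 0, 0], [0, 0, 0, 0, 0, 0]]
  ]
}}

```text
time_s: 27.02
ee_pos: [0.3652, -0.331, 0.0102]
eef_rot: [3.142, 0.0, -0.319]
force: [-0.5, 0.5, 0.5]
grip_width: 0.042
grip_force: 15.0
```

>>> {"method": "step_arm", "body": {
  "plan": [
    [[0, 0, -0.3, 0, 0, 0], [0, 0, -1.2, 0, 0, 0], [0, 0, -2.4, 0, 0, 0], [0, 0, -3.6, 0, 0, 0], [0, 0, -4.6, 0, 0, 0], [0, 0, -5.2, 0, 0, 0], [0, 0, -5.4, 0, 0, 0], [0, 0, -5.4, 0, 0, 0]]
  ]
}}

```text
time_s: 27.68
ee_pos: [0.3655, -0.3312, 0.1734]
eef_rot: [3.14, -0.002, -0.319]
force: [0.7, -0.4, -1.4]
grip_width: 0.0416
grip_force: 15.0
```

```bash
python3 -c "
from h import *
go(.5259,-.2354,.17,.449)"
```

```text
go [4.07, -4.71, 0.12, 0.02, -0.02, -7.34] j6~ 0.7 yaw 0.449 dist mm 187
```

>>> {"method": "step_arm", "body": {
  "plan": [
    [[0.5, -0.6, 0.1, 0, 0, -0.9], [1, -1.2, 0.1, 0, 0, -2], [1.6, -1.9, 0.1, 0, 0, -3.1], [2.2, -2.6, 0.1, 0, 0, -4.2], [2.8, -3.3, 0.1, 0, 0, -5.3], [3.4, -4, 0.1, 0, 0, -6.4], [3.9, -4.5, 0.1, 0, 0, -7.1], [4.07, -4.71, 0.1, 0, 0, -7.34]]
  ]
}}

```text
time_s: 28.35
ee_pos: [0.5267, -0.2334, 0.1669]
eef_rot: [-3.139, 0.002, 0.455]
force: [-0.9, 0.4, -3.0]
grip_width: 0.042
grip_force: 15.0
```

>>> {"method": "step_arm", "body": {
  "plan": [
    [[0, 0, 0, 0, 0, 0], [0, 0, 0, 0, 0, 0], [0, 0, 0, 0, 0, 0], [0, 0, 0, 0, 0, 0]]
  ]
}}

```text
time_s: 28.68
ee_pos: [0.5247, -0.2358, 0.169]
eef_rot: [-3.141, 0.0, 0.447]
force: [0.5, -0.3, -1.2]
grip_width: 0.0417
grip_force: 15.0
```

```bash
python3 - <<'E'
from h import *
o=ctrl.get_obs();print(o['ee_pos'],o['eef_rot'])
im,M=snap("wrist","w12.png")
go(.5259,-.2354,.067,.449)
s=im.max(2)[:240]<45
for c,a,k in blobs(s,700): print(c,a,back(M,c,.055))
E
```

```text
[ 0.5246608  -0.23583217  0.16904582] [-3.14140668e+00  2.45624076e-04  4.46835869e-01]
go [0.04, 0.0, 3.41, 0.0, 0.0, -0.02] j6~ 0.7 yaw 0.449 dist mm 102
[315.42719187  99.26099111] 3935 [[ 0.61691189 -0.1924278   0.055     ]]
[315.14502658 172.74639332] 1317 [[ 0.56862448 -0.21535716  0.055     ]]
[539.43632746 209.99545196] 3518 [[ 0.62037534 -0.38996587  0.055     ]]
[315.75696102 205.21042164] 2514 [[ 0.5459946  -0.22674238  0.055     ]]
```

View pics/w12.png

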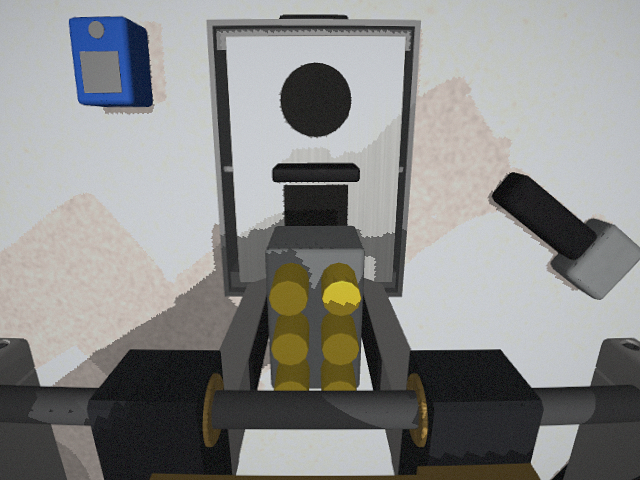

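The block hangs squarely over the rectangular mat, and the round mat at (315,99) confirms the divider pose. I'll lower it.

>>> {"method": "step_arm", "body": {
  "plan": [
    [[0.05, 0, 0.5, 0, 0, -0.02], [0.05, 0, 1.3, 0, 0, -0.02], [0.05, 0, 2.1, 0, 0, -0.02], [0.05, 0, 2.8, 0, 0, -0.02], [0.05, 0, 3.2, 0, 0, -0.02], [0.05, 0, 3.35, 0, 0, -0.02], [0.05, 0, 3.38, 0, 0, -0.02], [0.05, 0, 3.38, 0, 0, -0.02]]
  ]
}}

```text
time_s: 29.4
ee_pos: [0.5272, -0.2349, 0.0687]
eef_rot: [3.141, -0.001, 0.451]
force: [0.3, 0.0, -1.0]
grip_width: 0.0422
grip_force: 15.0
```

>>> {"method": "step_arm", "body": {
  "plan": [
    [[0, 0, 0.03, 0, 0, 0], [0, 0, 0.06, 0, 0, 0], [0, 0, 0.06, 0, 0, 0]]
  ]
}}

```text
time_s: 29.65
ee_pos: [0.5271, -0.2346, 0.0665]
eef_rot: [3.141, -0.001, 0.451]
force: [0.4, 0.8, -1.5]
grip_width: 0.0419
grip_force: 15.0
```

>>> {"method": "step_arm", "body": {
  "plan": [
    [[0, 0, 0.02, 0, 0, 0], [0, 0, 0.04, 0, 0, 0], [0, 0, 0.04, 0, 0, 0]]
  ]
}}

```text
time_s: 29.9
ee_pos: [0.527, -0.2346, 0.0652]
eef_rot: [3.141, -0.0, 0.451]
force: [-0.2, 0.4, 2.4]
grip_width: 0.0418
grip_force: 15.0
```

>>> {"method": "step_arm", "body": {
  "plan": [
    [[0, 0, 0.02, 0, 0, 0], [0, 0, 0.04, 0, 0, 0], [0, 0, 0.04, 0, 0, 0]]
  ]
}}

```text
time_s: 30.15
ee_pos: [0.5271, -0.2345, 0.0651]
eef_rot: [3.141, -0.001, 0.452]
force: [-8.2, 4.1, 15.9]
grip_width: 0.0419
grip_force: 15.0
```

Firm contact. I'll back off slightly, then release.

>>> {"method": "step_arm", "body": {
  "plan": [
    [[0, 0, -0.03, 0, 0, 0], [0, 0, -0.03, 0, 0, 0]]
  ]
}}

```text
time_s: 30.32
ee_pos: [0.5271, -0.2346, 0.0651]
eef_rot: [3.141, -0.0, 0.451]
force: [-2.7, 2.0, 7.7]
grip_width: 0.042
grip_force: 15.0
```

>>> {"method": "step_arm", "body": {
  "plan": [
    [[0, 0, 0, 0, 0, 0], [0, 0, 0, 0, 0, 0], [0, 0, 0, 0, 0, 0], [0, 0, 0, 0, 0, 0], [0, 0, 0, 0, 0, 0]]
  ],
  "grip": 0.65
}}

```text
time_s: 30.73
ee_pos: [0.5268, -0.2345, 0.0643]
eef_rot: [-3.141, 0.0, 0.451]
force: [0.4, 1.2, 0.3]
grip_width: 0.0609
grip_force: 0.0
```

>>> {"method": "step_arm", "body": {
  "plan": [
    [[0, 0, -0.3, 0, 0, 0], [0, 0, -1, 0, 0, 0], [0, 0, -2, 0, 0, 0], [0, 0, -3, 0, 0, 0], [0, 0, -4, 0, 0, 0], [0, 0, -4.6, 0, 0, 0], [0, 0, -4.6, 0, 0, 0], [0, 0, -4.6, 0, 0, 0]]
  ]
}}

```text
time_s: 31.4
ee_pos: [0.527, -0.2346, 0.2034]
eef_rot: [3.14, -0.001, 0.451]
force: [-0.0, 0.4, -0.3]
grip_width: 0.0613
grip_force: 0.0
```

```bash
python3 - <<'E'
from h import *
o=ctrl.get_obs();print(o['ee_pos'],o['eef_rot'])
im,M=snap("wrist","w13.png")
k=ctrl.masks_of("tube_block","wrist")[0]["pixels"]
M2=(M[0],M[1],M[2],M[3]+M[2]@np.array([0,0,.055])); print(fitbox(M2,k,.070,.042,.040,[.527,-.2345,.45]))
go(.368,.34,.2,1.2)
go(.50,.05,.2,.9)
E
```

```text
[ 0.52702623 -0.23456343  0.20337617] [ 3.14013652e+00 -1.06415549e-03  4.51378953e-01]
(array([ 0.52612071, -0.23503628,  0.45498038]), np.float64(0.9542700801250733))
go [3.6, -19.53, 0.07, -0.02, 0.0, -7.15] j6~ 1.12 yaw 1.2 dist mm 596
go [3.34, -8.91, 0.05, -0.02, 0.01, -4.28] j6~ 0.77 yaw 0.9 dist mm 285
```

>>> {"method": "step_arm", "body": {
  "plan": [
    [[0.4, -1, 0, 0, 0, -0.6], [0.8, -2.1, 0, 0, 0, -1.2], [1.2, -3.3, 0, 0, 0, -1.8], [1.7, -4.5, 0, 0, 0, -2.4], [2.1, -5.7, 0, 0, 0, -3], [2.6, -6.9, 0, 0, 0, -3.6], [3, -8.1, 0, 0, 0, -4.28], [3.34, -8.91, 0, 0, 0, -4.28]]
  ],
  "grip": 1
}}

```text
time_s: 32.17
ee_pos: [0.4991, 0.0524, 0.2012]
eef_rot: [-3.14, 0.001, 0.905]
force: [-0.1, -0.5, 0.5]
grip_width: 0.0942
grip_force: 0.0
```

>>> {"method": "step_arm", "body": {
  "plan": [
    [[0, 0, 0, 0, 0, 0], [0, 0, 0, 0, 0, 0]]
  ]
}}

```text
time_s: 32.33
ee_pos: [0.4999, 0.0507, 0.2014]
eef_rot: [-3.14, 0.001, 0.902]
force: [-0.5, -0.2, -0.3]
grip_width: 0.0937
grip_force: 0.0
```

```bash
python3 -c "
from h import *
go(.368,.34,.18,1.2)"
```

```text
go [4.84, -9.43, 0.72, -0.02, 0.01, -2.85] j6~ 1.12 yaw 1.2 dist mm 319
```

>>> {"method": "step_arm", "body": {
  "plan": [
    [[0.5, -0.9, 0.1, 0, 0, -0.4], [1.1, -2.1, 0.2, 0, 0, -0.9], [1.7, -3.3, 0.3, 0, 0, -1.4], [2.3, -4.5, 0.4, 0, 0, -1.9], [2.9, -5.7, 0.5, 0, 0, -2.4], [3.5, -6.9, 0.6, 0, 0, -2.8], [4.1, -8.0, 0.7, 0, 0, -2.85], [4.6, -8.9, 0.72, 0, 0, -2.85]]
  ]
}}

```text
time_s: 33.0
ee_pos: [0.3763, 0.3247, 0.1798]
eef_rot: [-3.141, 0.001, 1.198]
force: [1.2, -0.8, -0.0]
grip_width: 0.0942
grip_force: 0.0
```

>>> {"method": "step_arm", "body": {
  "plan": [
    [[0.1, -0.3, 0, 0, 0, 0], [0.2, -0.5, 0, 0, 0, 0], [0.2, -0.5, 0, 0, 0, 0], [0.2, -0.5, 0, 0, 0, 0]]
  ]
}}

```text
time_s: 33.33
ee_pos: [0.366, 0.3338, 0.1806]
eef_rot: [-3.142, 0.001, 1.197]
force: [0.7, -0.3, -0.6]
grip_width: 0.0941
grip_force: 0.0
```

```bash
python3 - <<'E'
from h import *
o=ctrl.get_obs();print(o['ee_pos'],o['eef_rot'])
im,M=snap("wrist","w14.png")
for d in ctrl.masks_of("bottle","wrist")[:2]: print(d["confidence"],d["at"],d["pixels"].sum(),cv2.boundingRect(d["pixels"].astype(np.uint8)))
for d in ctrl.place_of("bottle","wrist")[:2]: print(d["confidence"],d["at"],back(M,d["at"],0))
E
```

```text
[0.36602249 0.33380054 0.18064247] [-3.14157868e+00  5.19768580e-04  1.19698276e+00]
0.92 [313.6, 212.3] 1652 (293, 188, 42, 51)
0.82 [315.0, 205.1] [[0.369977   0.34192966 0.        ]]
```

View pics/w14.png

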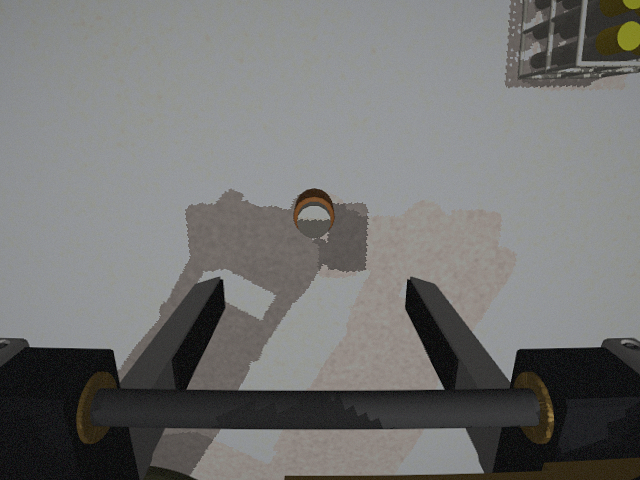

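The bottle stands at (314,213) between the fingers, with its white cap at about (314,221). The wire rack is well clear at the upper right.

```bash
python3 - <<'E'
from h import *
M=cammodel("wrist");print(back(M,(314,221.5),.062),back(M,(313.6,212.3),.03))
ctrl.camera("wrist");k=ctrl.masks_of("bottle","wrist")[0]["pixels"]
# rounded box with r=half = cylinder
from scipy.optimize import minimize
t=np.linspace(0,6.2832,60)
def f(p):
    X=lambda r,z:np.c_[p[0]+r*np.cos(t),p[1]+r*np.sin(t),np.full(60,z)]
    m=np.zeros((480,640),np.uint8)
    for A in (np.vstack([X(.018,0),X(.018,.044)]),np.vstack([X(.014,.044),X(.014,.062)])):
        cv2.fillConvexPoly(m,np.round(cv2.convexHull(proj(M,A).astype(np.float32))*16).astype(np.int32),1,shift=4)
    m=m>0; return 1-(m&k).sum()/(m|k).sum()
r=minimize(f,[.368,.341],method="Nelder-Mead",options=dict(initial_simplex=[[.368,.341],[.374,.341],[.368,.347]]));print(r.x,1-r.fun)
go(*r.x,.008,1.197)
E
```

```text
[[0.36912999 0.34194466 0.062     ]] [[0.36887564 0.34234294 0.03      ]]Traceback (most recent call last):
  File "<stdin>", line 3, in <module>
IndexError: list index out of range
```

```bash
python3 -c "
from h import *
go(.3691,.342,.010,1.197)"
```

```text
go [0.28, 0.0, 5.7, 0.0, -0.0, -0.0] j6~ 1.12 yaw 1.197 dist mm 171
```

>>> {"method": "step_arm", "body": {
  "plan": [
    [[0.28, 0, 1, 0, 0, 0], [0.28, 0, 2.2, 0, 0, 0], [0.28, 0, 3.4, 0, 0, 0], [0.28, 0, 4.5, 0, 0, 0], [0.28, 0, 5.3, 0, 0, 0], [0.28, 0, 5.65, 0, 0, 0], [0.28, 0, 5.7, 0, 0, 0], [0.28, 0, 5.7, 0, 0, 0]]
  ],
  "grip": 0.7
}}

```text
time_s: 34.25
ee_pos: [0.3689, 0.3428, 0.0104]
eef_rot: [3.141, -0.0, 1.198]
force: [0.1, 0.1, -0.3]
grip_width: 0.0657
grip_force: 0.0
```

>>> {"method": "step_arm", "body": {
  "plan": [
    [[0, 0, 0, 0, 0, 0], [0, 0, 0, 0, 0, 0], [0, 0, 0, 0, 0, 0], [0, 0, 0, 0, 0, 0], [0, 0, 0, 0, 0, 0], [0, 0, 0, 0, 0, 0], [0, 0, 0, 0, 0, 0], [0, 0, 0, 0, 0, 0]]
  ],
  "grip": 0.2,
  "squeeze": 12
}}

```text
time_s: 34.92
ee_pos: [0.3686, 0.3429, 0.0104]
eef_rot: [3.141, -0.001, 1.198]
force: [-1.3, -0.6, 6.5]
grip_width: 0.0359
grip_force: 12.0
```

>>> {"method": "step_arm", "body": {
  "plan": [
    [[0, 0, -0.3, 0, 0, 0], [0, 0, -1.2, 0, 0, 0], [0, 0, -2.4, 0, 0, 0], [0, 0, -3.6, 0, 0, 0], [0, 0, -4.8, 0, 0, 0], [0, 0, -5.7, 0, 0, 0], [0, 0, -6, 0, 0, 0], [0, 0, -6, 0, 0, 0]]
  ]
}}

```text
time_s: 35.58
ee_pos: [0.369, 0.3432, 0.1921]
eef_rot: [3.14, -0.003, 1.198]
force: [0.2, -0.2, -1.5]
grip_width: 0.0356
grip_force: 12.0
```

```bash
python3 -c "
from h import *
go(.50,.06,.19,.8)"
```

```text
go [-7.2, 7.5, 0.06, 0.01, -0.04, 3.8] j6~ 0.89 yaw 0.8 dist mm 312
```

>>> {"method": "step_arm", "body": {
  "plan": [
    [[-0.7, 0.7, 0, 0, 0, 0.4], [-1.6, 1.6, 0, 0, 0, 0.9], [-2.5, 2.5, 0, 0, 0, 1.4], [-3.4, 3.5, 0, 0, 0, 1.9], [-4.3, 4.5, 0, 0, 0, 2.4], [-5.2, 5.4, 0, 0, 0, 2.9], [-6, 6.2, 0, 0, 0, 3.4], [-6.5, 6.8, 0, 0, 0, 3.8]]
  ]
}}

```text
time_s: 36.25
ee_pos: [0.4873, 0.084, 0.1877]
eef_rot: [-3.14, 0.003, 0.796]
force: [0.5, 0.2, -1.0]
grip_width: 0.0354
grip_force: 12.0
```

>>> {"method": "step_arm", "body": {
  "plan": [
    [[0, 0, 0, 0, 0, 0], [0, 0, 0, 0, 0, 0], [0, 0, 0, 0, 0, 0]]
  ]
}}

```text
time_s: 36.5
ee_pos: [0.4867, 0.0872, 0.1885]
eef_rot: [-3.14, 0.002, 0.801]
force: [-0.1, -0.5, -0.7]
grip_width: 0.0361
grip_force: 12.0
```

```bash
python3 -c "
from h import *
go(.6163,-.1921,.18,.4505)"
```

```text
go [-3.68, 9.58, 0.27, -0.01, 0.02, 3.34] j6~ 0.82 yaw 0.45 dist mm 308
```

>>> {"method": "step_arm", "body": {
  "plan": [
    [[-0.3, 0.9, 0.1, 0, 0, 0.4], [-0.8, 2.1, 0.2, 0, 0, 0.9], [-1.2, 3.3, 0.2, 0, 0, 1.4], [-1.7, 4.5, 0.2, 0, 0, 1.9], [-2.2, 5.7, 0.2, 0, 0, 2.4], [-2.7, 6.9, 0.2, 0, 0, 2.9], [-3, 7.9, 0.2, 0, 0, 3.34], [-3.3, 8.5, 0.2, 0, 0, 3.34]]
  ]
}}

```text
time_s: 37.17
ee_pos: [0.6022, -0.163, 0.1827]
eef_rot: [-3.141, 0.001, 0.448]
force: [-0.3, 0.8, -0.8]
grip_width: 0.0358
grip_force: 12.0
```

>>> {"method": "step_arm", "body": {
  "plan": [
    [[0, 0, 0, 0, 0, 0], [0, 0, 0, 0, 0, 0], [0, 0, 0, 0, 0, 0]]
  ]
}}

```text
time_s: 37.42
ee_pos: [0.6012, -0.1602, 0.1833]
eef_rot: [-3.141, 0.001, 0.452]
force: [-0.0, 0.8, -0.8]
grip_width: 0.0358
grip_force: 12.0
```

```bash
python3 -c "
from h import *
go(.6163,-.1921,.18,.4505)"
```

```text
go [-0.01, 1.18, 0.11, -0.01, 0.01, 0.02] j6~ 0.82 yaw 0.45 dist mm 35
```

>>> {"method": "step_arm", "body": {
  "plan": [
    [[0, 0.5, 0, 0, 0, 0], [0, 1, 0, 0, 0, 0], [0, 1.18, 0.1, 0, 0, 0], [0, 1.18, 0.1, 0, 0, 0], [0, 1.18, 0.1, 0, 0, 0], [0, 1.18, 0.1, 0, 0, 0]]
  ]
}}

```text
time_s: 37.92
ee_pos: [0.6167, -0.1926, 0.1809]
eef_rot: [-3.141, 0.0, 0.451]
force: [0.6, 0.2, -1.2]
grip_width: 0.0359
grip_force: 12.0
```

```bash
python3 -c "
from h import *
o=ctrl.get_obs();print(o['ee_pos'],o['eef_rot'])
go(.6163,-.1921,.0665,.4505)"
```

```text
[ 0.61665064 -0.19258355  0.18085751] [-3.14133795e+00  8.60726588e-05  4.51324357e-01]
go [-0.0, -0.02, 3.81, -0.0, 0.0, 0.01] j6~ 0.82 yaw 0.45 dist mm 114
```

>>> {"method": "step_arm", "body": {
  "plan": [
    [[0, -0.02, 0.6, 0, 0, 0], [0, -0.02, 1.5, 0, 0, 0], [0, -0.02, 2.4, 0, 0, 0], [0, -0.02, 3.1, 0, 0, 0], [0, -0.02, 3.55, 0, 0, 0], [0, -0.02, 3.7, 0, 0, 0], [0, -0.02, 3.74, 0, 0, 0], [0, -0.02, 3.74, 0, 0, 0]]
  ]
}}

```text
time_s: 38.58
ee_pos: [0.617, -0.1931, 0.0697]
eef_rot: [3.141, -0.001, 0.451]
force: [-0.4, 0.3, -1.3]
grip_width: 0.0357
grip_force: 12.0
```

>>> {"method": "step_arm", "body": {
  "plan": [
    [[0, 0, 0.03, 0, 0, 0], [0, 0, 0.05, 0, 0, 0], [0, 0, 0.05, 0, 0, 0]]
  ]
}}

```text
time_s: 38.83
ee_pos: [0.6169, -0.1932, 0.0679]
eef_rot: [3.141, -0.001, 0.45]
force: [-0.5, -0.5, -1.1]
grip_width: 0.0356
grip_force: 12.0
```

>>> {"method": "step_arm", "body": {
  "plan": [
    [[0, 0, 0.02, 0, 0, 0], [0, 0, 0.03, 0, 0, 0], [0, 0, 0.03, 0, 0, 0]]
  ]
}}

```text
time_s: 39.08
ee_pos: [0.6166, -0.1932, 0.0663]
eef_rot: [3.142, -0.0, 0.45]
force: [-0.3, 0.3, -0.5]
grip_width: 0.0358
grip_force: 12.0
```

>>> {"method": "step_arm", "body": {
  "plan": [
    [[0, 0, 0.02, 0, 0, 0], [0, 0, 0.03, 0, 0, 0], [0, 0, 0.03, 0, 0, 0]]
  ]
}}

```text
time_s: 39.33
ee_pos: [0.6166, -0.1932, 0.0654]
eef_rot: [3.142, -0.0, 0.45]
force: [-1.1, 0.6, 0.3]
grip_width: 0.0355
grip_force: 12.0
```

>>> {"method": "step_arm", "body": {
  "plan": [
    [[0, 0, 0.02, 0, 0, 0], [0, 0, 0.02, 0, 0, 0]]
  ]
}}

```text
time_s: 39.5
ee_pos: [0.6166, -0.1932, 0.0654]
eef_rot: [3.141, -0.0, 0.45]
force: [-2.6, 1.7, 5.7]
grip_width: 0.0358
grip_force: 12.0
```

>>> {"method": "step_arm", "body": {
  "plan": [
    [[0, 0, 0, 0, 0, 0], [0, 0, 0, 0, 0, 0], [0, 0, 0, 0, 0, 0], [0, 0, 0, 0, 0, 0], [0, 0, 0, 0, 0, 0]]
  ],
  "grip": 0.6
}}

```text
time_s: 39.92
ee_pos: [0.6166, -0.1931, 0.0646]
eef_rot: [-3.142, 0.0, 0.45]
force: [-0.3, -0.2, 0.3]
grip_width: 0.0561
grip_force: 0.0
```

>>> {"method": "step_arm", "body": {
  "plan": [
    [[0, 0, -0.3, 0, 0, 0], [0, 0, -1, 0, 0, 0], [0, 0, -2, 0, 0, 0], [0, 0, -3, 0, 0, 0], [0, 0, -4, 0, 0, 0], [0, 0, -4.8, 0, 0, 0], [0, 0, -5, 0, 0, 0], [0, 0, -5, 0, 0, 0]]
  ]
}}

```text
time_s: 40.58
ee_pos: [0.6171, -0.1933, 0.217]
eef_rot: [3.139, -0.003, 0.45]
force: [0.5, 0.5, -0.4]
grip_width: 0.056
grip_force: 0.0
```

>>> {"method": "step_arm", "body": {
  "plan": [
    [[-0.7, 0, 0, 0, 0, 0], [-1.5, 0, 0, 0, 0, 0], [-2, 0, 0, 0, 0, 0], [-2, 0, 0, 0, 0, 0], [-2, 0, 0, 0, 0, 0], [-2, 0, 0, 0, 0, 0]]
  ]
}}

```text
time_s: 41.08
ee_pos: [0.5628, -0.2189, 0.2139]
eef_rot: [-3.141, 0.001, 0.45]
force: [-0.1, 0.2, -0.4]
grip_width: 0.0564
grip_force: 0.0
```

```bash
python3 - <<'E'
from h import *
im,M=snap("wrist","w15.png")
for q in ("bottle","tube_block"):
  for d in ctrl.masks_of(q,"wrist")[:1]: print(q,d["confidence"],d["at"],back(M,d["at"],.085))
  for d in ctrl.place_of(q,"wrist")[:1]: print(q,d["confidence"],d["at"],back(M,d["at"],.055))
E
```

```text
bottle 0.71 [316.5, 159.4] [[ 0.61505168 -0.19540361  0.085     ]]
bottle 0.58 [318.1, 152.7] [[ 0.61852996 -0.19542613  0.055     ]]
tube_block 0.73 [312.2, 271.3] [[ 0.52742501 -0.23377863  0.085     ]]
tube_block 0.73 [311.4, 260.9] [[ 0.52572115 -0.2335601   0.055     ]]
```

View pics/w15.png

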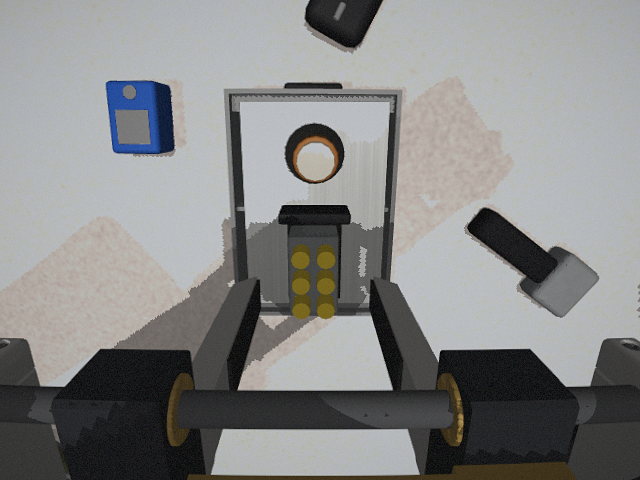

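The bottle (316,158) stands upright in the middle of its round mat, the tube block (313,275) is square on its mat, the divider lies flat, and the gripper is clear of everything. I'll hand in.

```bash
python3 -c "
from station import ctrl
print(ctrl.hand_in())"
```

```text
the job is handed in; nothing more can be done
None
```

The case is packed in the order asked and handed in at about 41 s. The pot, brick, tube block and bottle each measured within a few mm of their mat centres, the divider sat flat on the ledges with even gaps, and the arm stayed away from the rack, mouse and scanner.

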